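# Pack the press gap with the blade that drags

### The arm

A 6-joint arm with a two-finger parallel gripper is mounted at the origin on the work surface. World frame = base frame: x ahead of the robot, y to its left, z up, the work surface at z = 0. Lengths are in mm, angles in rad, forces in N, time in s.
With the tool pointing down it reaches from about 350 to 975 mm from the base axis. Payload 7.1 kg.
Tool frame: the origin (TCP) lies between the finger pads; the fingertips stand tips_ahead ahead of it and the grasp point (between the pads) lies 3 mm ahead of it (tips_ahead is the distance from the TCP to the fingertips, in mm); z points along the fingers, x is the direction in which the jaws open and shut, and the axes are right-handed (so a half turn about z gives the same grasp; the last joint's range is limited). The gripper opens to 88 mm and grips with 3 to 60 N. Pads are 20 mm wide; open, the fingers measure 115 mm over their backs; the gripper's body (75 mm by 178 mm) begins 61 mm behind the grasp point.
Start: joints at [-1.35, 0.423, 1.63, -0, 1.089, -0.019], TCP at [148.462, -607.094, 209.775] pointing down, gripper open.
Joint ranges: [-3, 3], [-0.9, 2.11], [0.09, 2.58], [-1.31, 4.45], [0.11, 2.69], [-2.54, 2.54]. Speed limits (rad/s): [2.39, 2.39, 3.01, 3.14, 3.14, 3.14].

### API

Orientations are given as a rotation vector (axis times angle).
In Python, from cell import * gives the robot as it stands.
- The arm moves only by the tool drive_tool, never from a script. Its argument "increments" is a list of rows, each an object with "xyz": the shift along the world's x, y, z in cm, a list of three; "delta_rot": the turn, a rotation vector about the world's x, y, z in degrees, a list of three; "grip": the opening, from 0 (shut) to 1 (fully open). In form: [{"xyz": [tx, ty, tz], "delta_rot": [wx, wy, wz], "grip": grip}, ...]. A call has 1 to 5 rows; each row is the pose to reach, as a shift and turn from the pose measured when the call began; what a row does not reach only later rows make up. A row lasts 1/10 s, in which the tool goes at most 50 mm and 8.59 degrees, less where a joint would pass 70% of its speed; a pose out of reach is approached as far as the arm can. A call with a gripper value outside its range is refused whole. The fingers move at their own pace and stop on an object; "squeeze" is the grip in N (left out, the last holds). Time passes only in rows, so rows that repeat a pose let the fingers close. It gives the time, the measured TCP pose, the force and the opening at its end, in the units of the state.
- get_state(): the state, without advancing time (a new reading comes with each control period).
- read_camera(name): name is "side" or "top" or "wrist"; returns the picture (400x640x3 uint8, red, green, blue); there is no depth.
- camera_model(name): a dict with "camera_matrix" (3x3 intrinsics, pixels), "rvec" (rotation vector, rad) and "tvec" (3), from world to camera coordinates, as OpenCV has them. Camera axes: x right, y down, z forward; pixel columns grow to the right and rows downward; lengths in mm; the calibration is good to about 2 mm. The wrist camera is an equidistant fisheye: a pixel r from the principal point sees the ray r / f radians off the axis. A picture is of the moment at which its call begins: read the wrist's pose just before it. camera_model takes no time and is no camera call; for the wrist camera it gives the pose at the moment of the call.
- job_done(): hands the job in, once; it reports no verdict.
The state is a dict: "t": time; "joint_pos": joint angles; "qvel": joint speeds; "joint_efforts": joint torques, N m; "eef_pos": TCP position; "eef_rot": TCP orientation; "contact_force": force on the tool from outside, world axes, zero at the start; "wrist_torque": the same for the moment, N m; "opening": opening from 0.0 (shut) to 1.0 (fully open).
Only numpy, scipy, OpenCV 4.12 (cv2) and the standard library are available. Lean on these libraries where they do the work, as an engineer would, in place of code of your own. Each camera call takes 0.05 s, during which the arm holds its last target.

### The job

The cheese has sunk and the press's ram now hangs on its stops, just short of the white follower on top of the mould. Find by feel which of the three packing blades takes up the gap: slid in flat over the follower from the open side nearest the robot it should drag firmly between ram and follower, neither slipping in loose nor having to be forced. Leave that one in the press with its nose under the middle of the ram, and the other two lying on the cutting board.

Things in the scene. Friction and masses are not known exactly. Their poses are not given: they have to be found in the camera images.
- press: Cheese press: base 260 x 290 mm, two columns 248 mm apart left and right (along y) of the ram, crossbar and screw with a T-handle above, 350 mm high; an orange mould 212 mm across, rim 112 mm above the table, stands under the ram. Origin on the press's axis at table height. z up; x points from the open side nearest the robot into the press, the way a blade goes in.
- gap (a point): Middle of the round underside of the ram's pad as it hangs on its stops: on the press's axis, 132 mm above the table, axes as the press. The white follower, a flat level disc 186 mm across on the same axis, stands out of the mould; its upper face lies 3.2 to 11.6 mm below this point (not known beforehand). It shows as a 48 mm wide ledge round the pad.
- ram: Ram: steel pad 90 mm across, 12 mm thick, under a rod and crosshead bar (26 mm above the pad's underside). Origin mid-underside of the pad. About 7 N hold it down on its stops; it gives upwards (200 N/m, 18 mm). Driving a thicker blade's bevel under it takes up to 14 N, the blade then drags 3 to 7 N; a blade thinner than the gap 1 N or less; a nose tip higher than the gap stops dead at the pad's rim.
- board: Light wooden cutting board, 240 (x) x 300 (y) x 10 mm, on the table. Origin in the centre of its underside, upper face at +10 mm. The three blades lie on it side by side, about 90 mm apart, noses away from the robot, in any order.
- blade6_fin (a point): Packing blade 6 mm thick: aluminium bar 130 (x) x 40 (y) mm, one drilled hole (10 mm) in its upper face, about 140 g. Upright fin on its rear part to hold it: 44 (x) x 12 (y) x 36 mm high. This point is the fin's centre: 24 mm above the underside, 18 mm above the upper face, 103 mm behind the nose tip. x points to the nose, z up.
- blade6_nose (a point): Middle of the 6 mm blade's nose tip, at its flat underside; x points out of the nose, z up. The last 25 mm of the blade are bevelled on the upper side, from 6 mm thick down to 2.7 mm at the tip. Let go with its nose at the press's axis, the blade rests flat and steady on the follower; with its nose only on the ledge it would tip off backwards.
- blade9_fin (a point): Packing blade 9 mm thick: aluminium bar 130 (x) x 40 (y) mm, two drilled holes (10 mm) in its upper face, about 180 g. Upright fin on its rear part to hold it: 44 (x) x 12 (y) x 36 mm high. This point is the fin's centre: 27 mm above the underside, 18 mm above the upper face, 103 mm behind the nose tip. x points to the nose, z up.
- blade9_nose (a point): Middle of the 9 mm blade's nose tip, at its flat underside; x points out of the nose, z up. The last 25 mm of the blade are bevelled on the upper side, from 9 mm thick down to 5.7 mm at the tip. Let go with its nose at the press's axis, the blade rests flat and steady on the follower; with its nose only on the ledge it would tip off backwards.
- blade12_fin (a point): Packing blade 12 mm thick: aluminium bar 130 (x) x 40 (y) mm, three drilled holes (10 mm) in its upper face, about 220 g. Upright fin on its rear part to hold it: 44 (x) x 12 (y) x 36 mm high. This point is the fin's centre: 30 mm above the underside, 18 mm above the upper face, 103 mm behind the nose tip. x points to the nose, z up.
- blade12_nose (a point): Middle of the 12 mm blade's nose tip, at its flat underside; x points out of the nose, z up. The last 25 mm of the blade are bevelled on the upper side, from 12 mm thick down to 8.7 mm at the tip. Let go with its nose at the press's axis, the blade rests flat and steady on the follower; with its nose only on the ledge it would tip off backwards.
- brush: Bystander, to be left alone: flat brush lying on the table. Origin at its underside.
- beaker: Bystander, to be left alone: steel beaker, 70 mm across, 85 mm high. Origin at its underside.
- wheel: Bystander, to be left alone: small yellow cheese wheel, 170 mm across, 75 mm high. Origin at its underside.
Mind the look-alikes: they are no part of the job. What is shaped like the part that bears blade12_fin but orange is not meant. What is shaped like the part that bears blade6_fin but purple is not meant.

How it is judged:
By the outcome, as a careful person would: the job done as asked, in the order asked, and still so for the second after the job is handed in, with the robot touching nothing.
It also fails if it takes over 72 s, if anything falls off the work surface, if the arm or the gripper's body presses on something with over 40 N, if the wrist force passes 120 N, or if a joint passes its speed limit or range.

## Working session

There is one attempt and no reset: what is moved stays moved. The work goes in short steps, Python scripts to look and compute and a tool call to move; the robot and the scene stay as the last step left them, time stands still between calls to the robot, and variables do not carry over. Pictures are saved under pics/ and viewed, and the job is handed in when it is done.

Besides the shell and the picture viewer there is one more tool, called after ">>>" as name(argument=value, ...) on one line, values as JSON. drive_tool: Moves the arm, as the interface text tells. Its arguments: {"type":"object","properties":{"increments":{"type":"array","items":{"type":"object","properties":{"xyz":{"type":"array","items":{"type":"number"}},"delta_rot":{"type":"array","items":{"type":"number"}},"grip":{"type":"number"}}}},"squeeze":{"type":"number"}},"required":["increments"]}

```bash
ls; mkdir -p pics; python3 - <<'E'
from cell import *
import cv2
s=get_state(); print(s)
for n in ["side","top","wrist"]:
    m=camera_model(n); print(n,m)
    im=read_camera(n); cv2.imwrite(f"pics/{n}0.png",im[:,:,::-1])
E
```

```text
pics
{'t': 0.0, 'joint_pos': array([-1.34998443e+00,  4.23830173e-01,  1.63064697e+00, -1.51278061e-05,
        1.08861413e+00, -1.90226752e-02]), 'qvel': array([ 0.00151988, -0.0015453 , -0.00034511, -0.00029864, -0.00074615,
       -0.00054511]), 'joint_efforts': array([ 1.47976400e-03, -5.44626367e+01, -2.73668790e+01,  6.44999533e-02,
        2.28463614e-02, -1.43426587e-04]), 'eef_pos': array([ 148.34883138, -606.5660513 ,  209.02528351]), 'eef_rot': array([-2.47050869e+00,  1.93914937e+00,  1.83649922e-03]), 'contact_force': array([ 0.34928233, -0.26652646,  0.35121931]), 'wrist_torque': array([ 0.00966167, -0.03345978,  0.04863188]), 'opening': 1.0018415533863227}
side {'camera_matrix': array([[436.11359797,   0.        , 322.93513482],
       [  0.        , 436.11359797, 199.75131362],
       [  0.        ,   0.        ,   1.        ]]), 'rvec': array([ 0.54440406, -2.45904145,  1.44890488]), 'tvec': array([ 438.34887687,  213.19801733, 1106.73763528])}
top {'camera_matrix': array([[408.65065352,   0.        , 309.63514248],
       [  0.        , 408.65065352, 199.80430133],
       [  0.        ,   0.        ,   1.        ]]), 'rvec': array([ 2.14908004, -2.15831218,  0.18818526]), 'tvec': array([ -53.24199808,  517.40084917, 1144.90186971])}
wrist {'camera_matrix': array([[309.70691629,   0.        , 318.48131624],
       [  0.        , 309.70691629, 197.50808393],
       [  0.        ,   0.        ,   1.        ]]), 'rvec': array([-2.28552079,  1.79368617,  0.26135423]), 'tvec': array([-623.51267116,  -35.14364914,  391.93401257])}
```

View pics/side0.png

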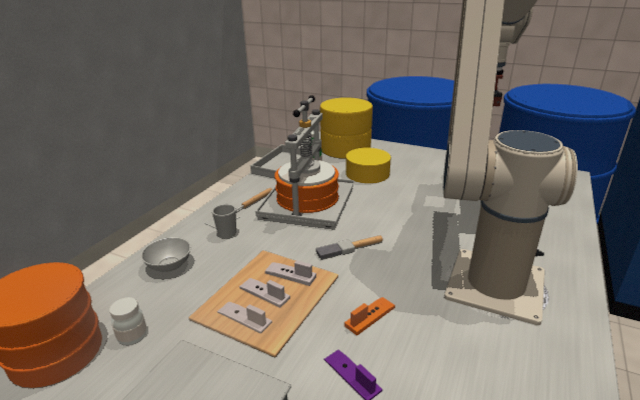

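View pics/top0.png

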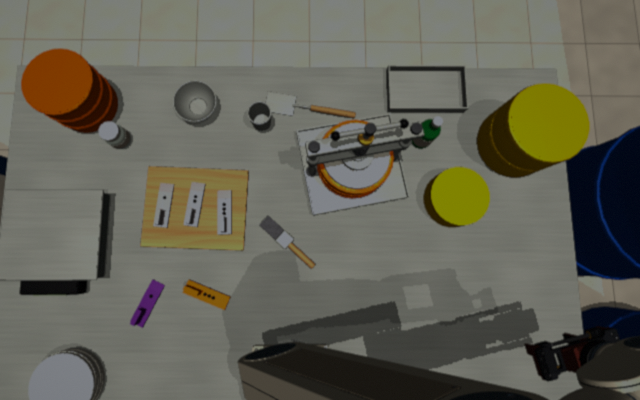

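View pics/wrist0.png

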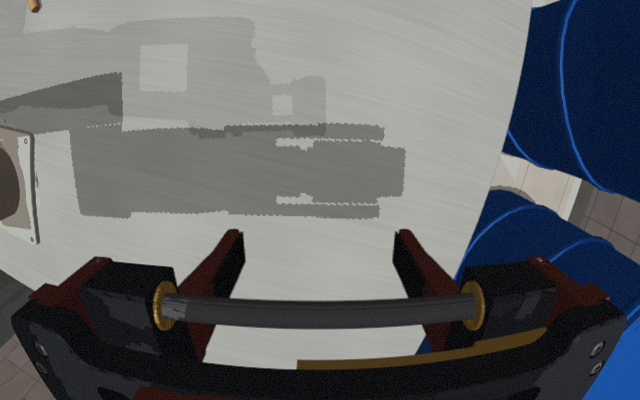

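The side view shows the board at (265,297) with three grey blades, and the press at (307,190). In the top view the 1-hole blade is at (164,205), the 2-hole at (194,205), the 3-hole at (225,212) and the press at about (355,162). The orange and purple look-alikes are off the board. I'll enlarge these to measure.

```bash
python3 - <<'E'
import cv2
im=cv2.imread("pics/top0.png")
cv2.imwrite("pics/t_board.png",cv2.resize(im[155:260,130:260],None,fx=6,fy=5.7,interpolation=cv2.INTER_CUBIC)[:600,:800])
cv2.imwrite("pics/t_press.png",cv2.resize(im[105:225,285:445],None,fx=5,fy=5,interpolation=cv2.INTER_CUBIC))
im=cv2.imread("pics/side0.png")
cv2.imwrite("pics/s_press.png",cv2.resize(im[90:230,240:400],None,fx=4,fy=4,interpolation=cv2.INTER_CUBIC))
cv2.imwrite("pics/s_board.png",cv2.resize(im[245:350,185:345],None,fx=5,fy=5,interpolation=cv2.INTER_CUBIC))
E
```

```text
(no output)
```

View pics/t_board.png

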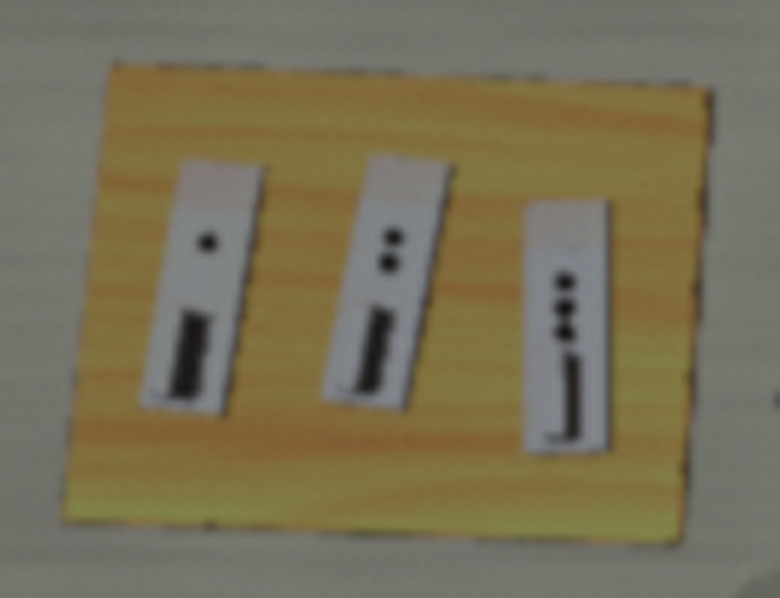

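View pics/t_press.png

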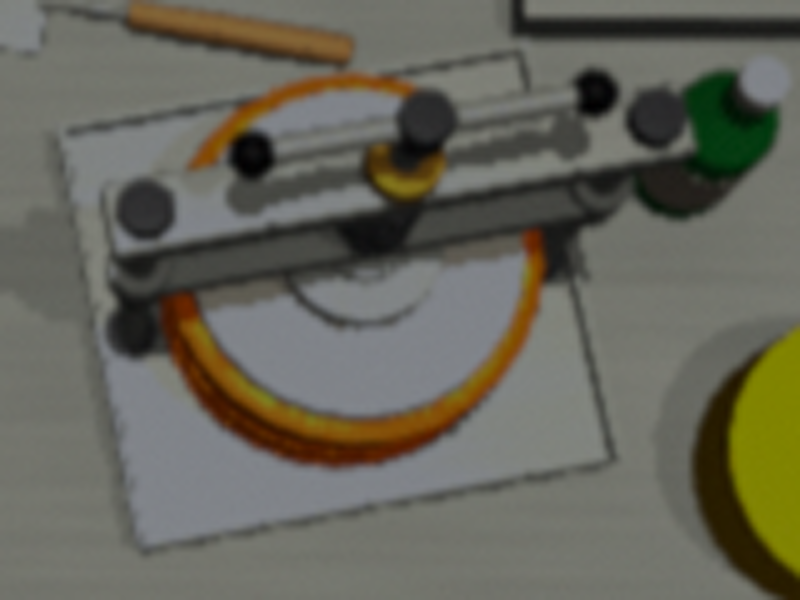

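View pics/s_press.png

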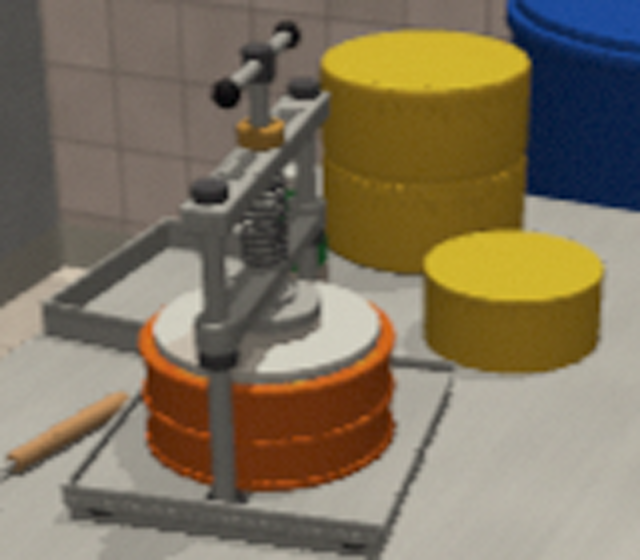

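View pics/s_board.png

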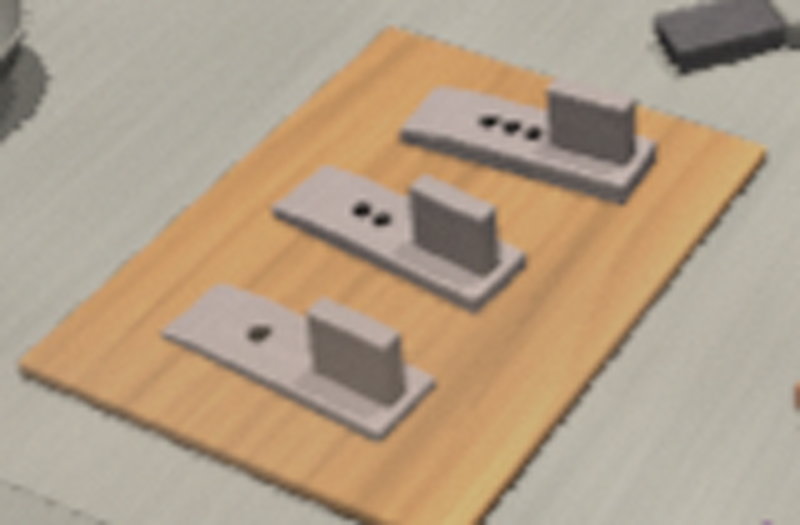

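```bash
cat > h.py <<'E'
import numpy as np, cv2
from cell import *
def ray(cam,uv,m=None):
    m=m or camera_model(cam); R=cv2.Rodrigues(m["rvec"])[0]; C=-R.T@m["tvec"]
    K=m["camera_matrix"]; d=np.array([(uv[0]-K[0,2])/K[0,0],(uv[1]-K[1,2])/K[1,1],1.])
    if cam=="wrist":
        r=np.hypot(d[0],d[1]); d=np.array([d[0]/r*np.sin(r),d[1]/r*np.sin(r),np.cos(r)]) if r>0 else d
    return C,R.T@d
def onz(cam,uv,z,m=None):
    C,d=ray(cam,uv,m); return (C+d*(z-C[2])/d[2])
def proj(cam,P,m=None):
    m=m or camera_model(cam); 
    return cv2.projectPoints(np.array(P,float).reshape(-1,1,3),m["rvec"],m["tvec"],m["camera_matrix"],None)[0].reshape(-1,2)
E
python3 - <<'E'
from h import *
for n in("top","side"): print(n,ray(n,(320,200))[0].round(0))
im=cv2.imread("pics/top0.png"); hsv=cv2.cvtColor(im,cv2.COLOR_BGR2HSV)
g=hsv[:,:,1].copy()
m=((hsv[:,:,1]<75)).astype(np.uint8)
roi=np.zeros_like(m); 
# board mask
b=((hsv[:,:,0]>8)&(hsv[:,:,0]<32)&(hsv[:,:,1]>80)).astype(np.uint8); b[:, :120]=0;b[:,260:]=0;b[:150]=0;b[265:]=0
cs=max(cv2.findContours(b,0,2)[0],key=cv2.contourArea)
ap=cv2.approxPolyDP(cs,8,True).reshape(-1,2); print("board px",ap.tolist())
for p in ap: print(onz("top",p,10)[:2].round(1))
rr=cv2.minAreaRect(np.array([onz("top",p[0],10)[:2] for p in cs],np.float32)); print("board rect",rr)
inner=cv2.erode(cv2.drawContours(np.zeros_like(m),[cs],-1,1,-1),np.ones((5,5)))
bl=inner&(b==0)
for c in cv2.findContours(bl.astype(np.uint8),0,1)[0]:
    if cv2.contourArea(c)<150: continue
    u=cv2.boundingRect(c); 
    t={0:6,1:9,2:12}[int((u[0]+u[2]/2>180))+int(u[0]+u[2]/2>210)]
    pts=np.array([onz("top",p[0],10+t/2)[:2] for p in c],np.float32)
    r=cv2.minAreaRect(pts); print(t,u,np.round(r[0],1),np.round(r[1],1),r[2])
E
```

```text
top [ 339.  -27. 1211.]
side [ 15. 967. 726.]
board px [[148, 167], [140, 245], [243, 249], [248, 171]]
[621.8 425.3]
[390.5 436. ]
[377.5 138.5]
[609.4 127.9]
board rect ((500.1406555175781, 281.60076904296875), (299.703125, 239.10057067871094), 87.41413116455078)
12 (217, 190, 15, 45) [485.8 195.3] [130.7  41.1] 1.304970383644104
6 (153, 183, 21, 45) [507.8 373.6] [ 42.9 131.1] 83.51638793945312
9 (183, 182, 22, 45) [509.9 283.7] [ 43.3 131.1] 81.45658874511719
```

```bash
python3 - <<'E'
from h import *
T={'FL':(313.6,215),'FR':(407.6,197),'BL':(297.6,131),'BR':(389,115.4)}
S={'BL':(257,211.5),'FL':(335,226.5),'FR':(352.5,182)}
def tri(a,b):
    C1,d1=ray("top",a);C2,d2=ray("side",b)
    d1/=np.linalg.norm(d1);d2/=np.linalg.norm(d2)
    A=np.c_[d1,-d2]; s=np.linalg.lstsq(A,C2-C1,rcond=None)[0]
    p,q=C1+s[0]*d1,C2+s[1]*d2
    return (p+q)/2,np.linalg.norm(p-q)
for k in S: print(k,*tri(T[k],S[k]))
for z in (20,25):
    P={k:onz("top",v,z)[:2] for k,v in T.items()}
    print(z,np.mean(list(P.values()),0).round(1),"front",np.linalg.norm(P['FL']-P['FR']).round(1),"left",np.linalg.norm(P['FL']-P['BL']).round(1),"right",np.linalg.norm(P['FR']-P['BR']).round(1))
    for a,b in(('FL','BL'),('FR','BR'),('FR','FL'),('BR','BL')):
        d=P[b]-P[a];print(a,b,np.degrees(np.arctan2(d[1],d[0])).round(2))
# orange rim
for cam in("top","side"):
    im=cv2.imread(f"pics/{cam}0.png");hsv=cv2.cvtColor(im,cv2.COLOR_BGR2HSV)
    o=((hsv[:,:,0]<22)&(hsv[:,:,1]>130)).astype(np.uint8)
    x0,y0,x1,y1=(300,110,420,205) if cam=="top" else (265,150,345,215)
    mk=np.zeros_like(o);mk[y0:y1,x0:x1]=o[y0:y1,x0:x1]
    cs=cv2.findContours(mk,0,2)[0]
    for c in cs:
        if cv2.contourArea(c)>30: print(cam,cv2.boundingRect(c),cv2.contourArea(c))
    w=((hsv[:,:,1]<45)&(hsv[:,:,2]>120)).astype(np.uint8)
    cv2.imwrite(f"pics/m_{cam}.png",cv2.resize(np.dstack([mk*255,w*255,mk*0])[y0-10:y1+10,x0-10:x1+10],None,fx=5,fy=5,interpolation=0))
E
```

```text
BL [727.8813774  -21.02392691  27.22994346] 0.8279401972189111
FL [476.3834079  -67.63765926   9.03111353] 0.11756679579073533
FR [ 529.0674405  -345.00715233   24.20874524] 3.9659408126939497
20 [ 628.5 -183.8] front 284.4 left 259.8 right 257.0
FL BL 10.31
FR BR 10.43
FR FL 100.69
BR BL 100.14
25 [ 627.3 -183.1] front 283.2 left 258.7 right 255.9
FL BL 10.31
FR BR 10.43
FR FL 100.69
BR BL 100.14
top (317, 151, 78, 47) 594.5
top (358, 134, 16, 10) 44.5
top (323, 120, 45, 19) 107.5
top (312, 110, 43, 7) 115.5
side (274, 169, 19, 42) 398.5
side (298, 167, 41, 46) 1016.0
side (323, 150, 22, 8) 95.5
```

View pics/m_top.png

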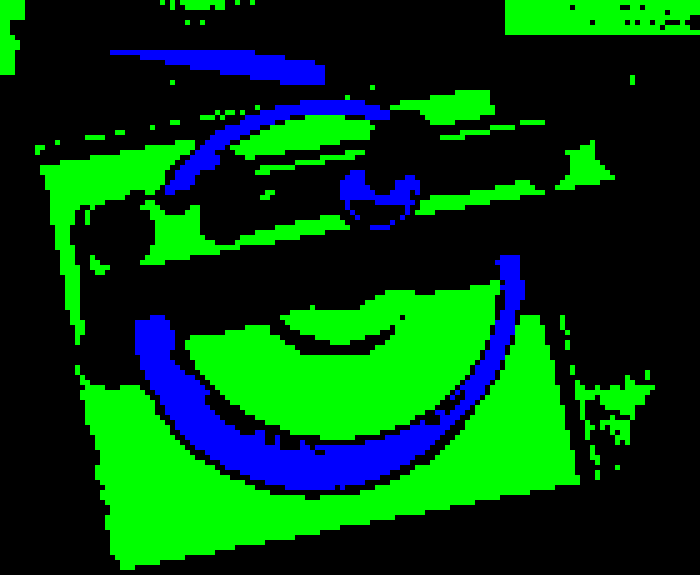

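View pics/m_side.png

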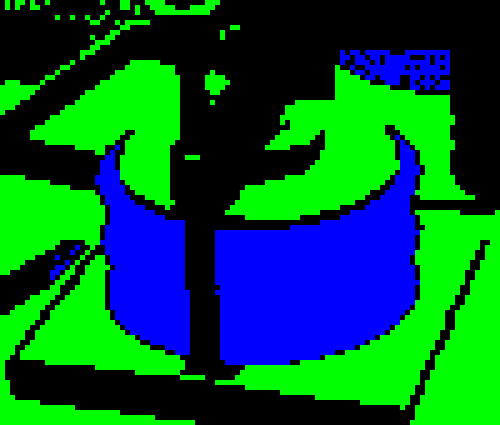

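```bash
python3 - <<'E'
import cell; print([n for n in dir(cell) if not n.startswith('__')])
from h import *
from scipy.optimize import least_squares
im=cv2.imread("pics/top0.png");hsv=cv2.cvtColor(im,cv2.COLOR_BGR2HSV)
w=((hsv[:,:,1]<45)&(hsv[:,:,2]>120))
# follower front edge: last white row in the follower
pts=[]
for u in range(336,386):
    v=170
    if not w[v,u]: continue
    while w[v+1,u]: v+=1
    pts.append((u,v+.7))
def fit(pts,z,r,cam="top"):
    Q=np.array([onz(cam,p,z)[:2] for p in pts])
    s=least_squares(lambda c:np.hypot(*(Q-c).T)-r,[628,-184],loss="soft_l1")
    return s.x.round(1),np.abs(s.fun).mean().round(2),len(Q)
for z in(121,125,129): print("follower",z,fit(pts,z,93))
o=((hsv[:,:,0]<22)&(hsv[:,:,1]>130))
# outer rim back arc
pts=[]
for u in range(326,364):
    for v in range(119,142):
        if o[v,u]: pts.append((u,v-.3));break
print("rim back",fit(pts,112,106))
pts=[]
for v in range(160,185):
    us=np.where(o[v,385:398])[0]
    if len(us): pts.append((385+us.max()+.3,v))
print("rim right",fit(pts,112,106))
C,d=ray("top",(285+365/5,105+325/5)); print("pad front",onz("top",(358,170),140))
E
```

```text
['IKError', 'camera_model', 'get_state', 'job_done', 'read_camera', 'tips_ahead']
follower 121 (array([ 631.9, -181.8]), np.float64(0.6), 36)
follower 125 (array([ 631.2, -181.2]), np.float64(0.61), 36)
follower 129 (array([ 630.5, -180.5]), np.float64(0.62), 36)
rim back (array([ 627.9, -182.4]), np.float64(0.63), 38)
rim right (array([ 631.6, -180.7]), np.float64(0.69), 20)
pad front [ 582.63210418 -183.57515312  140.        ]
```

```bash
cat >> h.py <<'E'
from scipy.spatial.transform import Rotation as Rot
def info(target=None,yaw=None,full=True):
    """yaw = wanted yaw (deg) of tool x, tool pointing straight down"""
    s=get_state(); R=Rot.from_rotvec(s["eef_rot"]); p=s["eef_pos"]
    M=R.as_matrix(); y=np.degrees(np.arctan2(M[1,0],M[0,0]))
    print("t",round(s["t"],2),"p",p.round(1),"yaw",y.round(2),"toolz",M[:,2].round(3),"F",s["contact_force"].round(2),"M",s["wrist_torque"].round(2),"op",round(s["opening"],3),"q",s["joint_pos"].round(2))
    if yaw is not None:
        a=np.radians(yaw); W=np.c_[[np.cos(a),np.sin(a),0],[np.sin(a),-np.cos(a),0],[0,0,-1]]
        print("delta_rot",np.degrees((Rot.from_matrix(W)*R.inv()).as_rotvec()).round(2))
    if target is not None: print("delta cm",((np.array(target)-p)/10).round(2))
E
python3 - <<'E'
from h import *
import cell; print(cell.tips_ahead)
info((472.3,289.3,40),-98.5)
E
```

```text
22.0
t 0.15 p [ 148.3 -606.7  209.2] yaw -76.26 toolz [-0.     0.001 -1.   ] F [0.31 0.04 0.25] M [0.   0.03 0.05] op 1.002 q [-1.35  0.42  1.63  0.    1.09 -0.02]
delta_rot [ -0.07  -0.   -22.24]
delta cm [ 32.4   89.6  -16.92]
```

>>> drive_tool(increments=[{"xyz": [2.4, 4.2, 0], "delta_rot": [0, 0, -3], "grip": 0.7}, {"xyz": [4.8, 8.4, 0], "delta_rot": [0, 0, -6], "grip": 0.7}, {"xyz": [7.2, 12.6, 0], "delta_rot": [0, 0, -9], "grip": 0.7}, {"xyz": [9.6, 16.8, 0], "delta_rot": [0, 0, -12], "grip": 0.7}, {"xyz": [12, 21, 0], "delta_rot": [0, 0, -15], "grip": 0.7}])

```text
t: 0.65
eef_pos: [268.8, -394.9, 209.1]
eef_rot: [-2.193, 2.248, 0.002]
contact_force: [1.3, 0.4, 1.1]
opening: 0.701
```

>>> drive_tool(increments=[{"xyz": [2, 4.5, 0], "grip": 0.7}, {"xyz": [4, 9, 0], "grip": 0.7}, {"xyz": [6, 13.5, 0], "grip": 0.7}, {"xyz": [8, 18, 0], "grip": 0.7}, {"xyz": [10, 22.5, 0], "grip": 0.7}])

```text
schema error: expected keys xyz, delta_rot, grip
```

>>> drive_tool(increments=[{"xyz": [1, 4.8, 0], "grip": 0.7}, {"xyz": [2, 9.6, 0], "grip": 0.7}, {"xyz": [3, 14.4, 0], "grip": 0.7}, {"xyz": [4, 19.2, 0], "grip": 0.7}, {"xyz": [5, 24, 0], "grip": 0.7}])

```text
schema error: expected keys xyz, delta_rot, grip
```

```bash
python3 - <<'E'
from h import *
info((472.3,289.3,120),-98.5)
E
```

```text
t 0.65 p [ 268.8 -394.9  209.1] yaw -91.42 toolz [ 0.     0.001 -1.   ] F [1.34 0.36 1.13] M [-0.    0.01 -0.  ] op 0.701 q [-1.    0.21  1.95  0.    0.99  0.6 ]
delta_rot [-0.08  0.01 -7.08]
delta cm [20.35 68.42 -8.91]
```

>>> drive_tool(increments=[{"xyz": [2.1, 4.5, 0], "delta_rot": [0, 0, -2], "grip": 0.7}, {"xyz": [4.2, 9, 0], "delta_rot": [0, 0, -4], "grip": 0.7}, {"xyz": [6.3, 13.5, 0], "delta_rot": [0, 0, -5], "grip": 0.7}, {"xyz": [8.4, 18, 0], "delta_rot": [0, 0, -6], "grip": 0.7}, {"xyz": [10.5, 22.5, 0], "delta_rot": [0, 0, -7], "grip": 0.7}])

```text
t: 1.15
eef_pos: [374.1, -168.1, 209.2]
eef_rot: [-2.05, 2.379, 0.001]
contact_force: [0.9, -0.6, 0.6]
opening: 0.697
```

>>> drive_tool(increments=[{"xyz": [1.2, 4.8, 0], "delta_rot": [0, 0, 0], "grip": 0.7}, {"xyz": [2.4, 9.6, 0], "delta_rot": [0, 0, 0], "grip": 0.7}, {"xyz": [3.6, 14.4, 0], "delta_rot": [0, 0, 0], "grip": 0.7}, {"xyz": [4.8, 19.2, 0], "delta_rot": [0, 0, 0], "grip": 0.7}, {"xyz": [6, 24, 0], "delta_rot": [0, 0, 0], "grip": 0.7}])

```text
t: 1.65
eef_pos: [434.1, 74.0, 209.3]
eef_rot: [-2.051, 2.378, 0.0]
contact_force: [0.5, -0.9, -0.4]
opening: 0.699
```

>>> drive_tool(increments=[{"xyz": [0.9, 4.8, -1], "delta_rot": [0, 0, 0], "grip": 0.7}, {"xyz": [1.8, 9.6, -3], "delta_rot": [0, 0, 0], "grip": 0.7}, {"xyz": [2.7, 14.0, -5], "delta_rot": [0, 0, 0], "grip": 0.7}, {"xyz": [3.4, 18, -7], "delta_rot": [0, 0, 0], "grip": 0.7}, {"xyz": [3.9, 21.5, -9], "delta_rot": [0, 0, 0], "grip": 0.7}])

```text
t: 2.15
eef_pos: [473.2, 291.6, 118.2]
eef_rot: [-2.051, 2.377, 0.0]
contact_force: [0.5, -0.5, -0.1]
opening: 0.703
```

```bash
python3 - <<'E'
from h import *
m=camera_model("wrist"); info((472.3,289.3,46),-98.5)
im=read_camera("wrist"); cv2.imwrite("pics/w1.png",im[:,:,::-1])
E
```

```text
t 2.15 p [473.2 291.6 118.2] yaw -98.4 toolz [ 0.001  0.001 -1.   ] F [ 0.51 -0.47 -0.06] M [ 0.06 -0.08  0.03] op 0.703 q [0.53 0.45 1.85 0.   0.84 2.25]
delta_rot [-0.08  0.08 -0.1 ]
delta cm [-0.09 -0.23 -7.22]
```

View pics/w1.png

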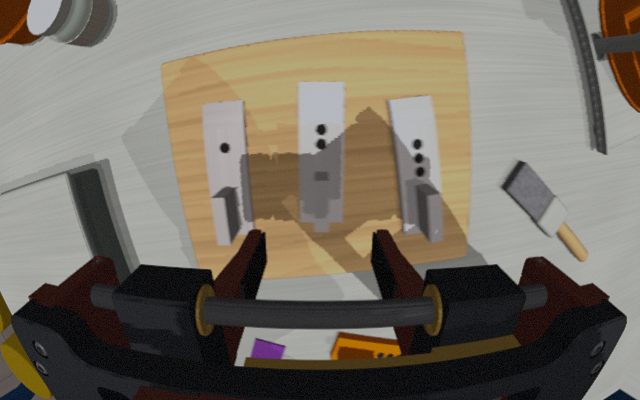

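The wrist view shows the 2-hole blade upright in the middle, with its holes at (321,130) and (321,143) and the fin at (321,222) between the fingers. The 6 mm blade is on the left and the 12 mm on the right. I'll check its line with rays.

```bash
python3 - <<'E'
from h import *
from h import *
P=[onz("wrist",p,z)[:2] for p,z in(((299,83),15.7),((344,81.5),15.7),((321,129.5),19),((321,143),19),((321.5,231),19))]
print(np.round(P,1)); n=(P[0]+P[1])/2; d=n-P[2]; print(np.linalg.norm(P[0]-P[1]),np.degrees(np.arctan2(*(P[2]-P[3])[::-1])),np.degrees(np.arctan2(*d[::-1])))
d=n-P[4];d/=np.linalg.norm(d);print("nose",n,"yaw",np.degrees(np.arctan2(d[1],d[0])),"fin",n-103*d)
E
```

```text
[[574.4 297.6]
 [570.1 258.5]
 [530.7 284.6]
 [518.9 286.3]
 [436.4 297.7]]
39.34034665255669 -8.276509504716907 -8.938323150303894
nose [572.24275988 278.04645382] yaw -8.250092529638547 fin [470.3086909 292.8263585]
```

>>> drive_tool(increments=[{"xyz": [-0.1, 0, -2.5], "delta_rot": [0, 0, 0.1], "grip": 0.6}, {"xyz": [-0.2, 0, -5], "delta_rot": [0, 0, 0.1], "grip": 0.6}, {"xyz": [-0.2, 0, -7.2], "delta_rot": [0, 0, 0.1], "grip": 0.6}, {"xyz": [-0.2, 0, -7.2], "delta_rot": [0, 0, 0.1], "grip": 0.3}, {"xyz": [-0.2, 0, -7.2], "delta_rot": [0, 0, 0.1], "grip": 0.2}], squeeze=10)

```text
t: 2.7
eef_pos: [470.8, 294.5, 43.5]
eef_rot: [2.056, -2.375, -0.003]
contact_force: [0.3, 0.6, -0.1]
opening: 0.455
```

>>> drive_tool(increments=[{"xyz": [0, 0, 0], "delta_rot": [0, 0, 0], "grip": 0.1}, {"xyz": [0, 0, 0], "delta_rot": [0, 0, 0], "grip": 0.0}, {"xyz": [0, 0, 0], "delta_rot": [0, 0, 0], "grip": 0.0}, {"xyz": [0, 0, 0], "delta_rot": [0, 0, 0], "grip": 0.0}], squeeze=40)

```text
t: 3.1
eef_pos: [471.2, 294.7, 44.2]
eef_rot: [-2.055, 2.375, 0.002]
contact_force: [-1.2, 0.6, -0.1]
opening: 0.096
```

```bash
python3 - <<'E'
from h import *
info((472.3,289.3,46),-98.5)
E
```

```text
t 3.1 p [471.2 294.7  44.2] yaw -98.25 toolz [-0.     0.002 -1.   ] F [-1.16  0.62 -0.11] M [ 0.   -0.06 -0.03] op 0.096 q [0.54 0.57 1.87 0.   0.7  2.25]
delta_rot [-0.11 -0.01 -0.25]
delta cm [ 0.11 -0.54  0.18]
```

>>> drive_tool(increments=[{"xyz": [0, 0, 0], "delta_rot": [0, 0, 0], "grip": 0.0}, {"xyz": [0, 0, 0], "delta_rot": [0, 0, 0], "grip": 0.0}], squeeze=40)

```text
t: 3.3
eef_pos: [471.4, 294.8, 44.5]
eef_rot: [-2.055, 2.374, 0.002]
contact_force: [0.1, -1.0, 0.4]
opening: 0.004
```

```bash
python3 - <<'E'
from h import *
info()
im=read_camera("wrist"); cv2.imwrite("pics/w2.png",im[:,:,::-1])
E
```

```text
t 3.3 p [471.4 294.8  44.5] yaw -98.26 toolz [ 0.     0.002 -1.   ] F [ 0.13 -0.98  0.38] M [ 0.04 -0.02  0.01] op 0.004 q [0.54 0.57 1.87 0.   0.7  2.25]
```

View pics/w2.png

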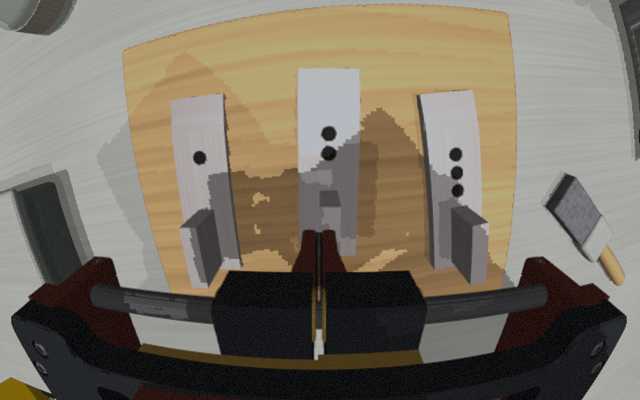

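```bash
python3 - <<'E'
from h import *
m=camera_model("wrist"); K=m["camera_matrix"];R=cv2.Rodrigues(m["rvec"])[0]
print("cam",-R.T@m["tvec"],"axis",R[2])
def wp(P):
    c=R@np.array(P,float)+m["tvec"]; th=np.arctan2(np.hypot(c[0],c[1]),c[2]); return K[0,2]+K[0,0]*th*c[0]/np.hypot(*c[:2]),K[1,2]+K[0,0]*th*c[1]/np.hypot(*c[:2])
print("tips",wp((471.4,294.8,22.5)),"tcp",wp((471.4,294.8,44.5)))
for p,z in(((328,70),15.7),((329,133.5),19),((329,153.5),19),((329,198),19),((330,206),55),((330,192),55),((330,206),19),((329,255),19)):print(p,z,onz("wrist",p,z).round(1))
E
python3 - <<'E'
import cv2
im=cv2.imread("pics/w2.png"); cv2.imwrite("pics/w2z.png",cv2.resize(im[110:310,220:440],None,fx=3,fy=3,interpolation=cv2.INTER_CUBIC))
E
```

```text
cam [547.61561141 283.57660569 220.01087913] axis [-0.28036296  0.04311702 -0.9589252 ]
tips (np.float64(318.970698147282), np.float64(223.61481883654025)) tcp (np.float64(318.93422464362703), np.float64(236.53579894975547))
(328, 70) 15.7 [572.1 274.3  15.7]
(329, 133.5) 19 [530.6 279.7  19. ]
(329, 153.5) 19 [517.6 281.5  19. ]
(329, 198) 19 [487.5 285.6  19. ]
(330, 206) 55 [493.5 285.3  55. ]
(330, 192) 55 [501.6 284.2  55. ]
(330, 206) 19 [481.7 285.7  19. ]
(329, 255) 19 [444.7 291.3  19. ]
```

View pics/w2z.png

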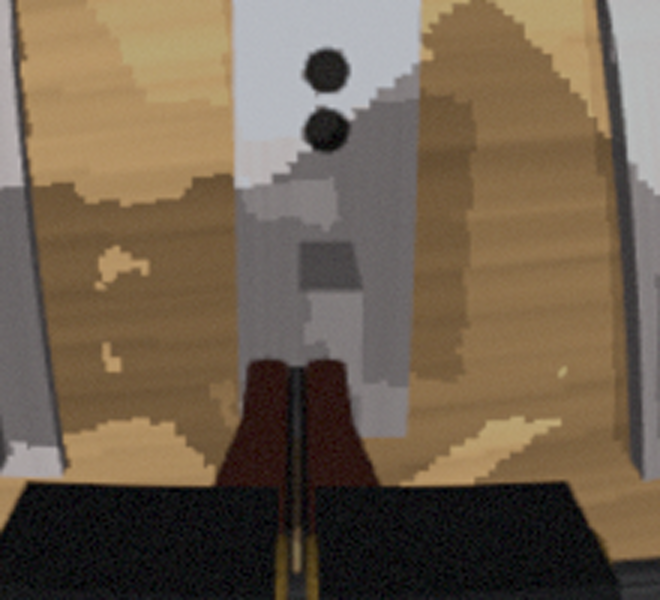

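```bash
python3 - <<'E'
from h import *
for n in("side","top"):
    im=read_camera(n)[:,:,::-1]; cv2.imwrite(f"pics/{n}1.png",im)
    print(n,proj(n,[(471.4,294.8,44.5),(471.4,294.8,22.5),(471,288.5,55)]).round(1).tolist())
im=cv2.imread("pics/side1.png"); cv2.imwrite("pics/s1z.png",cv2.resize(im[190:350,185:385],None,fx=4,fy=3.75,interpolation=cv2.INTER_CUBIC))
E
```

```text
side [[274.6, 289.1], [275.2, 296.2], [275.8, 284.1]]
top [[186.9, 215.7], [189.0, 216.6], [188.1, 215.5]]
```

View pics/s1z.png

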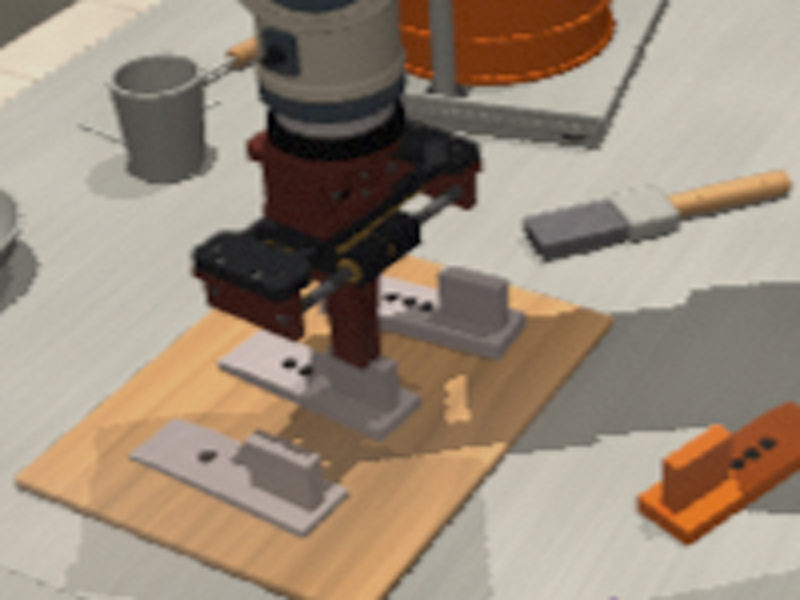

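View pics/side1.png

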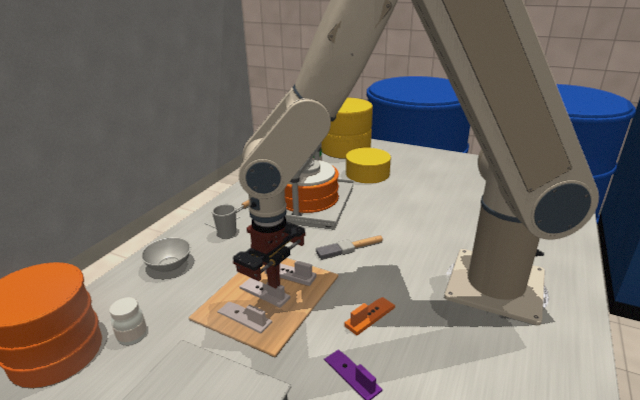

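```bash
python3 - <<'E'
from h import *
info()
m=camera_model("wrist"); K=m["camera_matrix"];R=cv2.Rodrigues(m["rvec"])[0]
def wp(P):
    c=R@np.array(P,float)+m["tvec"]; h=np.hypot(*c[:2]);th=np.arctan2(h,c[2]); return np.round((K[0,2]+K[0,0]*th*c[0]/h,K[1,2]+K[0,0]*th*c[1]/h),1)
f=np.array([np.cos(np.radians(-8.3)),np.sin(np.radians(-8.3)),0]); l=np.array([-f[1],f[0],0])
p=get_state()["eef_pos"]
for off in(-5,0,5,10):
  print(off,[(z,wp((*(p+off*f)[:2],z)).tolist()) for z in(22.5,33,44.5,55,65)])
print([(y,z,proj("side",[(*(p+y*l)[:2],z)]).round(1).tolist()) for y in(0,10) for z in(22.5,35,45,55)])
E
```

```text
t 3.45 p [471.2 294.7  44.2] yaw -98.25 toolz [-0.     0.002 -1.   ] F [-0.38 -0.21 -0.31] M [ 0.   -0.03  0.01] op 0.005 q [0.54 0.57 1.87 0.   0.7  2.25]
-5 [(22.5, [319.0, 230.5]), (33, [319.0, 236.6]), (44.5, [319.0, 244.1]), (55, [319.0, 251.5]), (65, [319.0, 259.4])]
0 [(22.5, [319.1, 223.8]), (33, [319.0, 229.6]), (44.5, [319.0, 236.7]), (55, [319.0, 243.9]), (65, [319.0, 251.5])]
5 [(22.5, [319.1, 216.9]), (33, [319.1, 222.5]), (44.5, [319.0, 229.3]), (55, [319.0, 236.1]), (65, [319.0, 243.4])]
10 [(22.5, [319.1, 209.9]), (33, [319.1, 215.2]), (44.5, [319.1, 221.6]), (55, [319.0, 228.2]), (65, [319.0, 235.1])]
[(0, 22.5, [[275.3, 296.2]]), (0, 35, [[274.9, 292.2]]), (0, 45, [[274.7, 288.9]]), (0, 55, [[274.4, 285.6]]), (10, 22.5, [[272.6, 298.6]]), (10, 35, [[272.2, 294.5]]), (10, 45, [[271.9, 291.3]]), (10, 55, [[271.7, 288.0]])]
```

```bash
python3 - <<'E'
import cv2
im=cv2.imread("pics/side1.png"); cv2.imwrite("pics/s1y.png",cv2.resize(im[245:325,225:325],None,fx=7.5,fy=7.5,interpolation=cv2.INTER_CUBIC))
E
```

```text
(no output)
```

View pics/s1y.png

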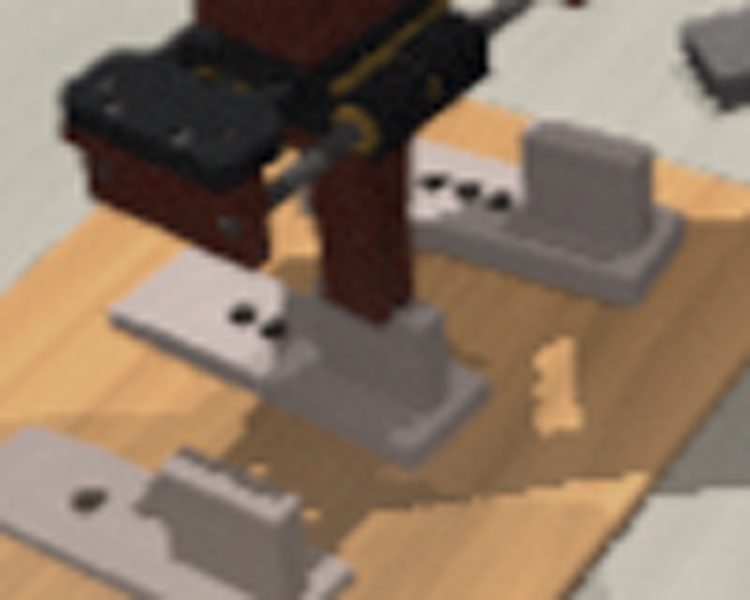

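The side view (fingers ending at about (274,287)) and the wrist view (tips at row 230) both put the closed fingertips near z≈55, on top of the fin. The reported TCP and `tips_ahead` would put them at 22, so the stated tool offset is about 30 mm wrong. I'll settle it by feel, with small downward steps onto the fin top, which is known to be at z=55.

>>> drive_tool(increments=[{"xyz": [0, -0.5, -0.1], "delta_rot": [0, 0, 0], "grip": 0.0}, {"xyz": [0, -0.5, -0.2], "delta_rot": [0, 0, 0], "grip": 0.0}, {"xyz": [0, -0.5, -0.3], "delta_rot": [0, 0, 0], "grip": 0.0}])

```text
t: 3.75
eef_pos: [471.1, 289.0, 42.3]
eef_rot: [2.056, -2.376, -0.002]
contact_force: [-5.9, -5.7, 26.9]
opening: -0.0
```

>>> drive_tool(increments=[{"xyz": [0, 0, -0.1], "delta_rot": [0, 0, 0], "grip": 0.0}, {"xyz": [0, 0, -0.2], "delta_rot": [0, 0, 0], "grip": 0.0}, {"xyz": [0, 0, -0.2], "delta_rot": [0, 0, 0], "grip": 0.0}])

```text
t: 4.05
eef_pos: [471.1, 289.0, 42.3]
eef_rot: [-2.055, 2.376, 0.002]
contact_force: [-6.7, -2.3, 24.0]
opening: 0.005
```

>>> drive_tool(increments=[{"xyz": [0, 0, -0.1], "delta_rot": [0, 0, 0], "grip": 0.0}, {"xyz": [0, 0, -0.2], "delta_rot": [0, 0, 0], "grip": 0.0}, {"xyz": [0, 0, -0.2], "delta_rot": [0, 0, 0], "grip": 0.0}])

```text
t: 4.35
eef_pos: [471.0, 289.0, 42.3]
eef_rot: [-2.055, 2.376, 0.003]
contact_force: [-5.8, -3.3, 24.0]
opening: 0.003
```

Contact came at a reported z of about 42.4 with the tips on the fin top (z=55). So the real tips are 12.5 mm behind the reported TCP, and I'll use tip z = reported z + 12.5. Next I back off, open and descend until the tips are about 8 mm above the blade's upper face.

>>> drive_tool(increments=[{"xyz": [0, 0, 0.4], "delta_rot": [0, 0, 0], "grip": 0.0}, {"xyz": [0, 0, 0.6], "delta_rot": [0, 0, 0], "grip": 0.5}, {"xyz": [0, 0, 0.6], "delta_rot": [0, 0, 0], "grip": 0.5}, {"xyz": [0, 0, 0.6], "delta_rot": [0, 0, 0], "grip": 0.5}, {"xyz": [0, 0, 0.6], "delta_rot": [0, 0, 0], "grip": 0.5}], squeeze=40)

```text
t: 4.85
eef_pos: [470.9, 288.8, 47.9]
eef_rot: [2.055, -2.376, -0.003]
contact_force: [-0.0, -0.4, -0.2]
opening: 0.324
```

>>> drive_tool(increments=[{"xyz": [0, 0, 0], "delta_rot": [0, 0, 0], "grip": 0.5}, {"xyz": [0, 0, -1], "delta_rot": [0, 0, 0], "grip": 0.5}, {"xyz": [0, 0, -2], "delta_rot": [0, 0, 0], "grip": 0.5}, {"xyz": [0, 0, -3], "delta_rot": [0, 0, 0], "grip": 0.5}])

```text
t: 5.25
eef_pos: [470.5, 288.6, 16.7]
eef_rot: [2.054, -2.375, -0.003]
contact_force: [-0.5, 0.2, -0.0]
opening: 0.495
```

>>> drive_tool(increments=[{"xyz": [0, 0, -0.2], "delta_rot": [0, 0, 0], "grip": 0.0}, {"xyz": [0, 0, -0.2], "delta_rot": [0, 0, 0], "grip": 0.0}, {"xyz": [0, 0, -0.2], "delta_rot": [0, 0, 0], "grip": 0.0}, {"xyz": [0, 0, -0.2], "delta_rot": [0, 0, 0], "grip": 0.0}, {"xyz": [0, 0, -0.2], "delta_rot": [0, 0, 0], "grip": 0.0}], squeeze=40)

```text
t: 5.75
eef_pos: [470.8, 288.8, 15.0]
eef_rot: [2.055, -2.376, -0.003]
contact_force: [0.1, 0.3, -0.3]
opening: 0.136
```

```bash
python3 - <<'E'
from h import *
info(yaw=-98.25)
im=read_camera("wrist"); cv2.imwrite("pics/w3.png",im[:,:,::-1])
E
```

```text
t 5.75 p [470.8 288.8  15. ] yaw -98.29 toolz [-0.001  0.001 -1.   ] F [ 0.07  0.26 -0.31] M [-0.04 -0.01  0.  ] op 0.136 q [0.53 0.61 1.89 0.   0.64 2.24]
delta_rot [-0.06 -0.08  0.04]
```

View pics/w3.png

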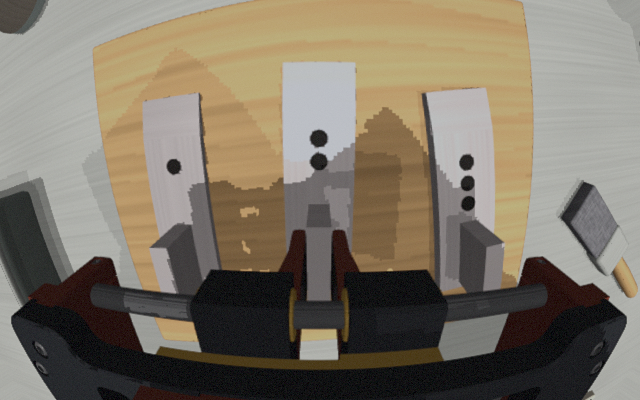

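```bash
python3 - <<'E'
from h import *
a=onz("wrist",(283,62),15.7);b=onz("wrist",(355.5,62),15.7);print(a,b)
p=get_state()["eef_pos"];n=(a+b)/2-p;f=np.array([np.cos(np.radians(-8.29)),np.sin(np.radians(-8.29))]);print(n,"D",n[:2]@f,"lat",n[1]*f[0]-n[0]*f[1], np.linalg.norm(a-b))
E
```

```text
[576.4805781  293.63740496  15.7       ] [570.69680175 253.79459763  15.7       ]
[102.80638803 -15.06667798   0.69609542] D 103.90452715748171 lat -0.08626156152074316 40.260419325232256
```

>>> drive_tool(increments=[{"xyz": [0, 0, 0.5], "delta_rot": [0, 0, 0], "grip": 0.0}, {"xyz": [-0.5, 0, 2.5], "delta_rot": [0, 0, 0], "grip": 0.0}, {"xyz": [-1, 0, 6], "delta_rot": [0, 0, 0], "grip": 0.0}, {"xyz": [-1.5, -1, 10.5], "delta_rot": [0, 0, 0], "grip": 0.0}, {"xyz": [-2, -3, 15], "delta_rot": [0, 0, 0], "grip": 0.0}])

```text
t: 6.3
eef_pos: [450.2, 259.0, 166.5]
eef_rot: [2.056, -2.374, -0.003]
contact_force: [0.7, 1.1, -1.5]
opening: 0.134
```

>>> drive_tool(increments=[{"xyz": [-0.2, -4.5, 0], "delta_rot": [0, 0, 1.5], "grip": 0.0}, {"xyz": [-0.5, -9, 0], "delta_rot": [0, 0, 3], "grip": 0.0}, {"xyz": [-0.8, -13.5, 0], "delta_rot": [0, 0, 5], "grip": 0.0}, {"xyz": [-1.0, -18, 0], "delta_rot": [0, 0, 7], "grip": 0.0}, {"xyz": [-1, -22.5, 0], "delta_rot": [0, 0, 9], "grip": 0.0}])

```text
t: 6.8
eef_pos: [439.4, 32.4, 167.0]
eef_rot: [2.238, -2.203, -0.003]
contact_force: [0.8, 0.6, -1.4]
opening: 0.134
```

>>> drive_tool(increments=[{"xyz": [0, -4.5, 0], "delta_rot": [0, 0, 2], "grip": 0.0}, {"xyz": [0, -9, 0], "delta_rot": [0, 0, 4], "grip": 0.0}, {"xyz": [0, -13.5, 0], "delta_rot": [0, 0, 6], "grip": 0.0}, {"xyz": [0, -18, 0], "delta_rot": [0, 0, 8], "grip": 0.0}, {"xyz": [0, -22, 0], "delta_rot": [0, 0, 9.6], "grip": 0.0}])

```text
t: 7.3
eef_pos: [438.9, -189.7, 167.5]
eef_rot: [2.416, -2.007, -0.002]
contact_force: [0.5, 0.4, -2.1]
opening: 0.136
```

```bash
python3 - <<'E'
from h import *
info((465.7,-212,150),-79.6)
m=camera_model("wrist");np.save("m4.npy",m,allow_pickle=True)
im=read_camera("wrist"); cv2.imwrite("pics/w4.png",im[:,:,::-1])
E
```

```text
t 7.3 p [ 438.9 -189.7  167.5] yaw -79.45 toolz [-0.001  0.    -1.   ] F [ 0.49  0.38 -2.12] M [ 0.03 -0.02 -0.03] op 0.136 q [-0.43  0.27  1.98 -0.    0.89  0.95]
delta_rot [-0.   -0.07 -0.15]
delta cm [ 2.68 -2.23 -1.75]
```

View pics/w4.png

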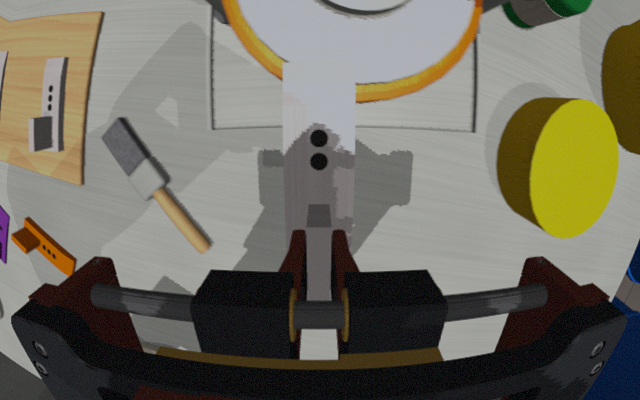

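The wrist view shows the 9 mm blade held straight, with its nose around row 60 in front of the white follower. The press base's front corners are at (212,129) and (475,131). I'll recompute the press axis from this view.

```bash
python3 - <<'E'
from h import *
from scipy.optimize import least_squares
m=np.load("m4.npy",allow_pickle=True).item()
for z in(15,25):
    L=onz("wrist",(212,129),z,m)[:2];R_=onz("wrist",(475,131),z,m)[:2]
    d=L-R_; w=np.linalg.norm(d); n=np.array([d[1],-d[0]])/w
    print(z,L.round(1),R_.round(1),w.round(1),"yaw",np.degrees(np.arctan2(n[1],n[0])).round(2),"axis",((L+R_)/2+130*n).round(1))
im=cv2.imread("pics/w4.png");hsv=cv2.cvtColor(im,cv2.COLOR_BGR2HSV)
o=((hsv[:,:,0]<24)&(hsv[:,:,1]>140)&(hsv[:,:,2]>90)); 
out=[];inn=[]
for u in list(range(235,280,3))+list(range(360,470,3)):
    vs=np.where(o[:110,u])[0]
    if len(vs): out.append((u,vs.max()+.5)); inn.append((u,vs.min()-.5))
for nm,pts,z,r in(("rim outer",out,112,106),("foll",inn,125,93)):
    Q=np.array([onz("wrist",p,z,m)[:2] for p in pts])
    s=least_squares(lambda c:np.hypot(*(Q-c).T)-r,[628,-184],loss="soft_l1");print(nm,s.x.round(1),np.abs(s.fun).mean().round(2),len(Q))
E
```

```text
15 [474.8 -63.7] [ 530.5 -354.9] 296.4 yaw 10.84 axis [ 630.3 -184.9]
25 [476.  -67.1] [ 530.  -349.4] 287.4 yaw 10.84 axis [ 630.7 -183.8]
rim outer [ 630.9 -183. ] 0.57 52
foll [ 627.6 -182.4] 1.25 52
```

>>> drive_tool(increments=[{"xyz": [0.8, -1.2, -0.5], "delta_rot": [0, 0, 0], "grip": 0.0}, {"xyz": [1.8, -2, -1.5], "delta_rot": [0, 0, 0], "grip": 0.0}, {"xyz": [2.5, -2.4, -2.4], "delta_rot": [0, 0, 0], "grip": 0.0}, {"xyz": [2.5, -2.4, -2.8], "delta_rot": [0, 0, 0], "grip": 0.0}, {"xyz": [2.5, -2.4, -2.8], "delta_rot": [0, 0, 0], "grip": 0.0}])

```text
t: 7.85
eef_pos: [464.2, -217.3, 138.8]
eef_rot: [2.415, -2.005, -0.0]
contact_force: [-1.1, -0.2, -2.0]
opening: 0.134
```

>>> drive_tool(increments=[{"xyz": [0, 0, -0.1], "delta_rot": [0, 0, 0], "grip": 0.0}, {"xyz": [0, 0, -0.2], "delta_rot": [0, 0, 0], "grip": 0.0}, {"xyz": [0, 0, -0.3], "delta_rot": [0, 0, 0], "grip": 0.0}])

```text
t: 8.15
eef_pos: [464.2, -217.0, 136.0]
eef_rot: [2.416, -2.005, 0.0]
contact_force: [0.4, -0.2, -2.1]
opening: 0.135
```

```bash
python3 - <<'E'
from h import *
info((464.4,-214.1,130),-79.4)
im=read_camera("wrist"); cv2.imwrite("pics/w5.png",im[:,:,::-1])
E
```

```text
t 8.15 p [ 464.2 -217.   136. ] yaw -79.37 toolz [-0.001 -0.002 -1.   ] F [ 0.39 -0.17 -2.12] M [-0.04  0.07 -0.  ] op 0.135 q [-0.46  0.37  1.93 -0.    0.85  0.93]
delta_rot [ 0.11 -0.08 -0.03]
delta cm [ 0.02  0.29 -0.6 ]
```

View pics/w5.png

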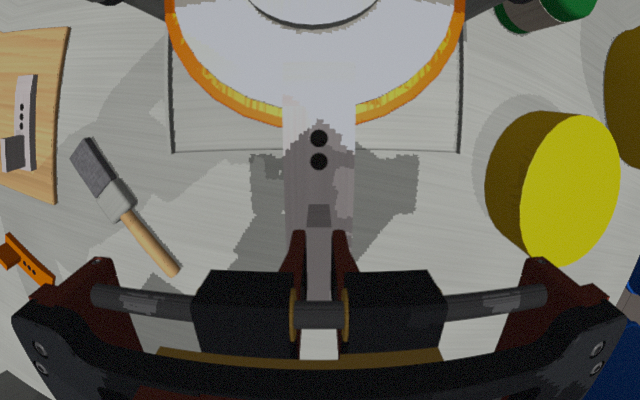

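>>> drive_tool(increments=[{"xyz": [0, 0.3, -0.1], "delta_rot": [0.1, -0.1, 0], "grip": 0.0}, {"xyz": [0, 0.3, -0.15], "delta_rot": [0.1, -0.1, 0], "grip": 0.0}, {"xyz": [0, 0.3, -0.2], "delta_rot": [0.1, -0.1, 0], "grip": 0.0}])

```text
t: 8.5
eef_pos: [464.2, -214.0, 134.0]
eef_rot: [-2.418, 2.006, -0.001]
contact_force: [-0.5, -0.3, -2.1]
opening: 0.134
```

>>> drive_tool(increments=[{"xyz": [0, 0, -0.1], "delta_rot": [0, 0, 0], "grip": 0.0}, {"xyz": [0, 0, -0.1], "delta_rot": [0, 0, 0], "grip": 0.0}])

```text
t: 8.7
eef_pos: [464.1, -214.0, 132.8]
eef_rot: [2.418, -2.006, 0.0]
contact_force: [0.6, 0.1, -1.4]
opening: 0.135
```

>>> drive_tool(increments=[{"xyz": [0, 0, -0.1], "delta_rot": [0, 0, 0], "grip": 0.0}, {"xyz": [0, 0, -0.1], "delta_rot": [0, 0, 0], "grip": 0.0}])

```text
t: 8.9
eef_pos: [464.0, -214.0, 131.7]
eef_rot: [2.418, -2.006, 0.0]
contact_force: [0.1, -1.2, -1.6]
opening: 0.138
```

>>> drive_tool(increments=[{"xyz": [0, 0, -0.1], "delta_rot": [0, 0, 0], "grip": 0.0}, {"xyz": [0, 0, -0.1], "delta_rot": [0, 0, 0], "grip": 0.0}])

```text
t: 9.1
eef_pos: [464.0, -213.9, 130.6]
eef_rot: [2.418, -2.006, -0.0]
contact_force: [-0.2, -0.5, -1.9]
opening: 0.131
```

>>> drive_tool(increments=[{"xyz": [0, 0, -0.1], "delta_rot": [0, 0, 0], "grip": 0.0}, {"xyz": [0, 0, -0.1], "delta_rot": [0, 0, 0], "grip": 0.0}])

```text
t: 9.3
eef_pos: [463.9, -213.9, 129.4]
eef_rot: [2.417, -2.006, -0.001]
contact_force: [-0.3, 0.5, -2.2]
opening: 0.135
```

>>> drive_tool(increments=[{"xyz": [0, 0, -0.1], "delta_rot": [0, 0, 0], "grip": 0.0}, {"xyz": [0, 0, -0.1], "delta_rot": [0, 0, 0], "grip": 0.0}])

```text
t: 9.5
eef_pos: [463.8, -213.8, 128.3]
eef_rot: [2.417, -2.006, -0.001]
contact_force: [-0.0, 0.1, -1.6]
opening: 0.135
```

>>> drive_tool(increments=[{"xyz": [0, 0, -0.1], "delta_rot": [0, 0, 0], "grip": 0.0}, {"xyz": [0, 0, -0.1], "delta_rot": [0, 0, 0], "grip": 0.0}])

```text
t: 9.7
eef_pos: [463.8, -213.9, 127.2]
eef_rot: [2.417, -2.006, -0.001]
contact_force: [-0.7, 0.4, -1.5]
opening: 0.132
```

>>> drive_tool(increments=[{"xyz": [0, 0, -0.1], "delta_rot": [0, 0, 0], "grip": 0.0}, {"xyz": [0, 0, -0.1], "delta_rot": [0, 0, 0], "grip": 0.0}])

```text
t: 9.9
eef_pos: [463.9, -214.0, 126.7]
eef_rot: [2.417, -2.006, -0.0]
contact_force: [-2.5, -0.6, 5.1]
opening: 0.135
```

>>> drive_tool(increments=[{"xyz": [0, 0, -0.1], "delta_rot": [0, 0, 0], "grip": 0.0}, {"xyz": [0, 0, -0.1], "delta_rot": [0, 0, 0], "grip": 0.0}])

```text
t: 10.1
eef_pos: [463.9, -214.2, 126.3]
eef_rot: [2.417, -2.006, 0.0]
contact_force: [-4.4, 0.5, 6.6]
opening: 0.136
```

>>> drive_tool(increments=[{"xyz": [0, 0, 0.07], "delta_rot": [0, 0, 0], "grip": 0.0}, {"xyz": [0.49, 0.09, 0.07], "delta_rot": [0, 0, 0], "grip": 0.0}, {"xyz": [0.98, 0.18, 0.07], "delta_rot": [0, 0, 0], "grip": 0.0}, {"xyz": [1.47, 0.28, 0.07], "delta_rot": [0, 0, 0], "grip": 0.0}, {"xyz": [1.97, 0.37, 0.07], "delta_rot": [0, 0, 0], "grip": 0.0}])

```text
t: 10.6
eef_pos: [484.2, -210.3, 126.9]
eef_rot: [2.418, -2.006, 0.0]
contact_force: [-1.3, 0.2, -1.6]
opening: 0.136
```

>>> drive_tool(increments=[{"xyz": [0.49, 0.09, 0], "delta_rot": [0, 0, 0], "grip": 0.0}, {"xyz": [0.98, 0.18, 0], "delta_rot": [0, 0, 0], "grip": 0.0}, {"xyz": [1.47, 0.28, 0], "delta_rot": [0, 0, 0], "grip": 0.0}])

```text
t: 10.9
eef_pos: [499.3, -207.5, 127.0]
eef_rot: [2.418, -2.006, 0.0]
contact_force: [-0.8, 0.2, 0.9]
opening: 0.135
```

>>> drive_tool(increments=[{"xyz": [0.49, 0.09, 0], "delta_rot": [0, 0, 0], "grip": 0.0}, {"xyz": [0.98, 0.18, 0], "delta_rot": [0, 0, 0], "grip": 0.0}])

```text
t: 11.1
eef_pos: [509.6, -205.6, 127.0]
eef_rot: [2.418, -2.006, 0.0]
contact_force: [-1.8, 0.4, 1.8]
opening: 0.132
```

>>> drive_tool(increments=[{"xyz": [0.49, 0.09, 0], "delta_rot": [0, 0, 0], "grip": 0.0}, {"xyz": [0.98, 0.18, 0], "delta_rot": [0, 0, 0], "grip": 0.0}])

```text
t: 11.3
eef_pos: [519.8, -203.7, 127.1]
eef_rot: [2.418, -2.005, 0.0]
contact_force: [-2.9, -0.5, 2.1]
opening: 0.133
```

```bash
python3 - <<'E'
from h import *
info((464.4,-214.1,130),-79.4)
E
```

```text
t 11.3 p [ 519.8 -203.7  127.1] yaw -79.35 toolz [-0. -0. -1.] F [-2.87 -0.52  2.07] M [-0.04  0.36 -0.04] op 0.133 q [-0.39  0.44  1.84 -0.    0.87  0.99]
delta_rot [ 0.02 -0.   -0.05]
delta cm [-5.54 -1.04  0.29]
```

>>> drive_tool(increments=[{"xyz": [0, 0, 0.05], "delta_rot": [0, 0, 0], "grip": 0.0}, {"xyz": [0, 0, 0.05], "delta_rot": [0, 0, 0], "grip": 0.0}])

```text
t: 11.5
eef_pos: [519.9, -203.6, 127.4]
eef_rot: [2.418, -2.005, -0.0]
contact_force: [0.2, 0.6, -1.7]
opening: 0.131
```

>>> drive_tool(increments=[{"xyz": [0.4, 0.08, 0], "delta_rot": [0, 0, 0], "grip": 0.0}, {"xyz": [0.8, 0.15, 0], "delta_rot": [0, 0, 0], "grip": 0.0}])

```text
t: 11.7
eef_pos: [528.0, -202.0, 127.3]
eef_rot: [2.418, -2.006, -0.0]
contact_force: [1.2, 1.0, -1.8]
opening: 0.135
```

>>> drive_tool(increments=[{"xyz": [-0.4, -0.08, 0], "delta_rot": [0, 0, 0], "grip": 0.0}, {"xyz": [-0.8, -0.15, 0], "delta_rot": [0, 0, 0], "grip": 0.0}])

```text
t: 11.9
eef_pos: [519.7, -203.5, 127.1]
eef_rot: [2.418, -2.005, -0.001]
contact_force: [-0.1, 0.3, -1.4]
opening: 0.135
```

The 9 mm blade is loose: fully under the pad it carries only its own weight (Fz≈-1.7 N) and shows no drag either way. Touch-down on the follower also gave a gap of about 10 mm. So I put the 9 back and take the 12.

>>> drive_tool(increments=[{"xyz": [-1.5, -0.28, 0.02], "delta_rot": [0, 0, 0], "grip": 0.0}, {"xyz": [-4, -0.75, 0.04], "delta_rot": [0, 0, 0], "grip": 0.0}, {"xyz": [-7, -1.3, 0.1], "delta_rot": [0, 0, 0], "grip": 0.0}, {"xyz": [-9, -1.0, 2], "delta_rot": [0, 0, 0], "grip": 0.0}, {"xyz": [-9, 1, 4], "delta_rot": [0, 0, 0], "grip": 0.0}])

```text
t: 12.4
eef_pos: [425.2, -193.8, 166.6]
eef_rot: [2.413, -2.008, -0.007]
contact_force: [1.0, -0.3, -2.1]
opening: 0.135
```

>>> drive_tool(increments=[{"xyz": [0, 4.5, 0], "delta_rot": [0, 0, -2], "grip": 0.0}, {"xyz": [0, 9, 0], "delta_rot": [0, 0, -4], "grip": 0.0}, {"xyz": [0, 13.5, 0], "delta_rot": [0, 0, -6], "grip": 0.0}, {"xyz": [0, 18, 0], "delta_rot": [0, 0, -8], "grip": 0.0}, {"xyz": [0, 22.5, 0], "delta_rot": [0, 0, -10], "grip": 0.0}])

```text
t: 12.9
eef_pos: [423.7, 32.3, 166.7]
eef_rot: [2.227, -2.214, -0.007]
contact_force: [1.0, -0.5, -2.8]
opening: 0.135
```

```bash
python3 - <<'E'
from h import *
info((470.8,288.8,15),-98.29)
E
```

```text
t 12.9 p [423.7  32.3 166.7] yaw -89.65 toolz [-0.004  0.002 -1.   ] F [ 0.98 -0.49 -2.77] M [-0.01  0.01 -0.06] op 0.135 q [0.05 0.2  2.09 0.   0.86 1.61]
delta_rot [-0.13 -0.23 -8.64]
delta cm [  4.71  25.65 -15.17]
```

>>> drive_tool(increments=[{"xyz": [1, 4.8, 0], "delta_rot": [0, -0.1, -2], "grip": 0.0}, {"xyz": [2, 9.6, 0], "delta_rot": [0, -0.2, -4], "grip": 0.0}, {"xyz": [3, 14.4, 0], "delta_rot": [-0.1, -0.2, -6], "grip": 0.0}, {"xyz": [4, 19.2, -2], "delta_rot": [-0.1, -0.2, -8], "grip": 0.0}, {"xyz": [4.7, 23.5, -5], "delta_rot": [-0.1, -0.2, -8.6], "grip": 0.0}])

```text
t: 13.4
eef_pos: [470.9, 264.7, 121.0]
eef_rot: [-2.052, 2.373, -0.0]
contact_force: [0.7, 0.2, -2.7]
opening: 0.136
```

>>> drive_tool(increments=[{"xyz": [0, 1.5, -2], "delta_rot": [0, 0, 0], "grip": 0.0}, {"xyz": [0, 1.8, -5], "delta_rot": [0, 0, 0], "grip": 0.0}, {"xyz": [0, 1.8, -8], "delta_rot": [0, 0, 0], "grip": 0.0}, {"xyz": [0, 1.8, -9], "delta_rot": [0, 0, 0], "grip": 0.0}, {"xyz": [0, 1.8, -9], "delta_rot": [0, 0, 0], "grip": 0.0}])

```text
t: 13.9
eef_pos: [469.5, 281.3, 29.9]
eef_rot: [-2.054, 2.376, 0.001]
contact_force: [0.6, -0.1, -1.3]
opening: 0.134
```

```bash
python3 - <<'E'
from h import *
info((470.8,288.8,15),-98.29)
E
```

```text
t 13.9 p [469.5 281.3  29.9] yaw -98.31 toolz [ 0.     0.001 -1.   ] F [ 0.55 -0.13 -1.27] M [ 0.05  0.09 -0.01] op 0.134 q [0.52 0.58 1.9  0.   0.66 2.23]
delta_rot [-0.04  0.01  0.02]
delta cm [ 0.13  0.75 -1.49]
```

>>> drive_tool(increments=[{"xyz": [0.1, 0.7, -0.3], "delta_rot": [0, 0, 0], "grip": 0.0}, {"xyz": [0.1, 0.7, -0.9], "delta_rot": [0, 0, 0], "grip": 0.0}, {"xyz": [0.1, 0.7, -1.3], "delta_rot": [0, 0, 0], "grip": 0.0}, {"xyz": [0.1, 0.7, -1.5], "delta_rot": [0, 0, 0], "grip": 0.0}, {"xyz": [0.1, 0.7, -1.5], "delta_rot": [0, 0, 0], "grip": 0.0}])

```text
t: 14.4
eef_pos: [470.6, 288.3, 15.2]
eef_rot: [-2.054, 2.376, 0.001]
contact_force: [0.0, 0.9, -0.6]
opening: 0.131
```

>>> drive_tool(increments=[{"xyz": [0, 0, 0], "delta_rot": [0, 0, 0], "grip": 0.5}, {"xyz": [0, 0, 0], "delta_rot": [0, 0, 0], "grip": 0.5}, {"xyz": [0, 0, 0], "delta_rot": [0, 0, 0], "grip": 0.5}, {"xyz": [0, 0, 1.5], "delta_rot": [0, 0, 0], "grip": 0.5}, {"xyz": [0, 0, 5.5], "delta_rot": [0, 0, 0], "grip": 0.5}])

```text
t: 14.9
eef_pos: [468.6, 287.1, 68.8]
eef_rot: [2.051, -2.373, -0.002]
contact_force: [0.1, 0.3, 0.6]
opening: 0.494
```

>>> drive_tool(increments=[{"xyz": [-0.5, -2, 1], "delta_rot": [0, 0, 2.5], "grip": 0.5}, {"xyz": [-1.0, -4.5, 2], "delta_rot": [0, 0, 5], "grip": 0.5}, {"xyz": [-1.7, -7.5, 2], "delta_rot": [0, 0, 7.5], "grip": 0.5}, {"xyz": [-2, -9.2, 2], "delta_rot": [0, 0, 9.6], "grip": 0.5}, {"xyz": [-2, -9.2, 2], "delta_rot": [0, 0, 9.6], "grip": 0.5}])

```text
t: 15.4
eef_pos: [448.0, 193.5, 89.8]
eef_rot: [2.241, -2.194, -0.002]
contact_force: [-0.5, -0.1, 0.8]
opening: 0.501
```

```bash
python3 - <<'E'
from h import *
info((447.8,194.4,18),-88.7)
m=camera_model("wrist");np.save("m6.npy",m,allow_pickle=True)
im=read_camera("wrist"); cv2.imwrite("pics/w6.png",im[:,:,::-1])
E
```

```text
t 15.4 p [448.  193.5  89.8] yaw -88.8 toolz [-0.004 -0.003 -1.   ] F [-0.49 -0.05  0.8 ] M [ 0.03 -0.01  0.01] op 0.501 q [ 0.38  0.42  2.   -0.    0.73  1.94]
delta_rot [ 0.18 -0.26  0.11]
delta cm [-0.02  0.09 -7.18]
```

View pics/w6.png

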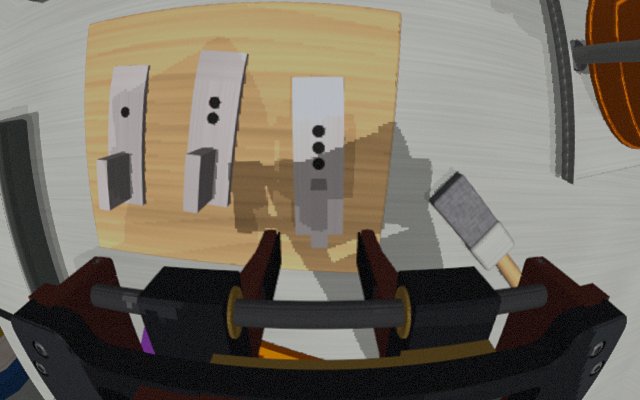

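The 9 mm blade is back flat on the board. The 3-hole blade stands upright under the open fingers, with its holes at column 319 and its nose edge at row 77.

```bash
python3 - <<'E'
from h import *
m=np.load("m6.npy",allow_pickle=True).item()
a=onz("wrist",(292.5,77.5),18.7,m);b=onz("wrist",(343.5,77.5),18.7,m);print(a,b,np.linalg.norm(a-b));n=(a+b)[:2]/2
H=[onz("wrist",p,22,m)[:2] for p in((318.5,131),(318.5,147),(318.5,163.5))];print(np.round(H,1))
d=n-H[2];print("yaw",np.degrees(np.arctan2(d[1],d[0])),"edge yaw",np.degrees(np.arctan2(*(a-b)[:2][::-1]))-90);d/=np.linalg.norm(d);print("fin",n-103*d)
E
```

```text
[549.35849131 216.19152912  18.7       ] [550.17832699 176.36429449  18.7       ] 39.83567181040377
[[507.2 195. ]
 [494.5 194.8]
 [481.2 194.5]]
yaw 1.5050870378562857 edge yaw 1.1792556558630167
fin [446.80394447 193.57254436]
```

>>> drive_tool(increments=[{"xyz": [-0.05, 0.05, -2.5], "delta_rot": [0.1, -0.2, 0.1], "grip": 0.5}, {"xyz": [-0.05, 0.05, -5], "delta_rot": [0.2, -0.3, 0.1], "grip": 0.5}, {"xyz": [-0.05, 0.05, -6.7], "delta_rot": [0.2, -0.3, 0.1], "grip": 0.5}, {"xyz": [-0.05, 0.05, -7.1], "delta_rot": [0.2, -0.3, 0.1], "grip": 0.5}, {"xyz": [-0.05, 0.05, -7.2], "delta_rot": [0.2, -0.3, 0.1], "grip": 0.5}])

```text
t: 15.95
eef_pos: [448.6, 195.9, 17.7]
eef_rot: [-2.244, 2.196, -0.001]
contact_force: [-0.0, 0.3, -0.2]
opening: 0.495
```

```bash
python3 - <<'E'
from h import *
info((447,194,17),-88.7)
E
```

```text
t 15.95 p [448.6 195.9  17.7] yaw -88.75 toolz [ 0.001  0.001 -1.   ] F [-0.03  0.25 -0.17] M [ 0.01 -0.01  0.03] op 0.495 q [0.39 0.55 2.03 0.   0.56 1.94]
delta_rot [-0.05  0.08  0.05]
delta cm [-0.16 -0.19 -0.07]
```

>>> drive_tool(increments=[{"xyz": [-0.1, -0.2, 0], "delta_rot": [0, 0, 0.1], "grip": 0.4}, {"xyz": [-0.1, -0.2, 0], "delta_rot": [0, 0, 0.1], "grip": 0.2}, {"xyz": [-0.1, -0.2, 0], "delta_rot": [0, 0, 0.1], "grip": 0.0}, {"xyz": [-0.1, -0.2, 0], "delta_rot": [0, 0, 0.1], "grip": 0.0}, {"xyz": [-0.1, -0.2, 0], "delta_rot": [0, 0, 0.1], "grip": 0.0}], squeeze=50)

```text
t: 16.45
eef_pos: [447.8, 193.9, 18.1]
eef_rot: [-2.246, 2.194, -0.001]
contact_force: [-0.9, -0.4, 3.7]
opening: 0.132
```

```bash
python3 - <<'E'
from h import *
info((447,194,17),-88.7)
m=camera_model("wrist");np.save("m7.npy",m,allow_pickle=True)
im=read_camera("wrist"); cv2.imwrite("pics/w7.png",im[:,:,::-1])
E
```

```text
t 16.45 p [447.8 193.9  18.1] yaw -88.66 toolz [ 0.002  0.001 -1.   ] F [-0.94 -0.37  3.74] M [-0.23  0.09 -0.11] op 0.132 q [0.38 0.55 2.03 0.   0.56 1.93]
delta_rot [-0.06  0.12 -0.04]
delta cm [-0.08  0.01 -0.11]
```

View pics/w7.png

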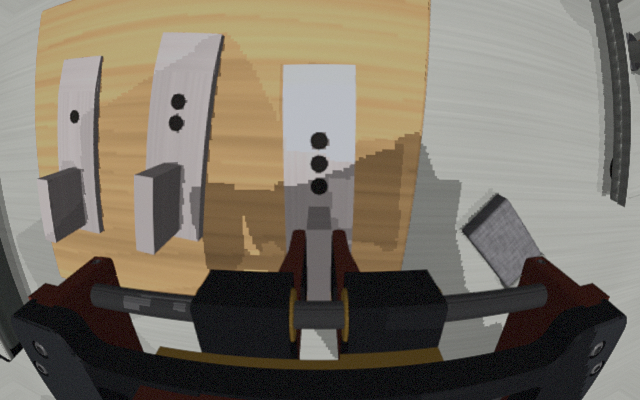

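```bash
python3 - <<'E'
from h import *
m=np.load("m7.npy",allow_pickle=True).item()
a=onz("wrist",(283,65),18.7,m);b=onz("wrist",(355,65),18.7,m);p=get_state()["eef_pos"];n=(a+b)/2-p
f=np.array([np.cos(np.radians(1.34)),np.sin(np.radians(1.34))]);print(np.linalg.norm(a-b),"D",n[:2]@f,"lat",n[1]*f[0]-n[0]*f[1])
D=n[:2]@f; g=np.array([np.cos(np.radians(10.6)),np.sin(np.radians(10.6))])
for x in(-65,0,3): print(x,np.array([630.5,-183])+(x-D)*g)
E
```

```text
40.08630494285588 D 102.3096630416955 lat 0.17781012881718272
-65 [ 466.04541794 -213.77683849]
0 [ 529.93621564 -201.8200007 ]
3 [ 532.88502168 -201.26814665]
```

>>> drive_tool(increments=[{"xyz": [0, 0, 0.5], "delta_rot": [0, 0, 0], "grip": 0.0}, {"xyz": [0, 0, 2.5], "delta_rot": [0, 0, 0], "grip": 0.0}, {"xyz": [-0.4, 0, 6], "delta_rot": [0, 0, 0], "grip": 0.0}, {"xyz": [-0.8, -1, 10.5], "delta_rot": [0, 0, 0], "grip": 0.0}, {"xyz": [-1.2, -3, 15], "delta_rot": [0, 0, 0], "grip": 0.0}])

```text
t: 17.0
eef_pos: [435.0, 164.0, 169.3]
eef_rot: [-2.248, 2.193, 0.0]
contact_force: [1.7, 0.8, -3.1]
opening: 0.133
```

>>> drive_tool(increments=[{"xyz": [-0.2, -4.5, 0], "delta_rot": [0, 0, 1], "grip": 0.0}, {"xyz": [-0.4, -9, 0], "delta_rot": [0, 0, 2], "grip": 0.0}, {"xyz": [-0.6, -13.5, 0], "delta_rot": [0, 0, 4], "grip": 0.0}, {"xyz": [-0.8, -18, 0], "delta_rot": [0, 0, 6], "grip": 0.0}, {"xyz": [-1, -22, 0], "delta_rot": [0, 0, 8], "grip": 0.0}])

```text
t: 17.5
eef_pos: [424.2, -57.8, 169.5]
eef_rot: [-2.397, 2.029, 0.0]
contact_force: [1.2, 0.7, -2.4]
opening: 0.137
```

>>> drive_tool(increments=[{"xyz": [0, -4, 0], "delta_rot": [0, 0, 0.5], "grip": 0.0}, {"xyz": [0, -7.5, 0], "delta_rot": [0, 0, 1.2], "grip": 0.0}, {"xyz": [0, -10.5, 0], "delta_rot": [0, 0, 1.2], "grip": 0.0}, {"xyz": [0, -12, 0], "delta_rot": [0, 0, 1.2], "grip": 0.0}, {"xyz": [0, -13, 0], "delta_rot": [0, 0, 1.2], "grip": 0.0}])

```text
t: 18.0
eef_pos: [423.7, -189.0, 169.4]
eef_rot: [-2.417, 2.006, 0.001]
contact_force: [-0.7, 0.5, -2.3]
opening: 0.131
```

```bash
python3 - <<'E'
from h import *
info((464.4,-214.1,138),-79.4)
m=camera_model("wrist");np.save("m8.npy",m,allow_pickle=True)
im=read_camera("wrist"); cv2.imwrite("pics/w8.png",im[:,:,::-1])
E
```

```text
t 18.0 p [ 423.7 -189.   169.4] yaw -79.4 toolz [-0.     0.001 -1.   ] F [-0.73  0.47 -2.34] M [ 0.04  0.07 -0.02] op 0.131 q [-0.45  0.25  2.01  0.    0.89  0.94]
delta_rot [-0.06 -0.01 -0.  ]
delta cm [ 4.07 -2.51 -3.14]
```

View pics/w8.png

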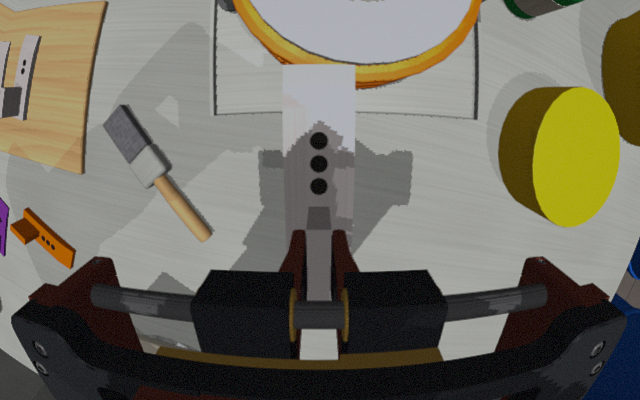

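>>> drive_tool(increments=[{"xyz": [1.5, -1.2, -0.5], "delta_rot": [0, 0, 0], "grip": 0.0}, {"xyz": [3, -2.2, -1.5], "delta_rot": [0, 0, 0], "grip": 0.0}, {"xyz": [4.2, -2.5, -2.7], "delta_rot": [0, 0, 0], "grip": 0.0}, {"xyz": [4.2, -2.5, -3.4], "delta_rot": [0, 0, 0], "grip": 0.0}, {"xyz": [4.2, -2.5, -3.5], "delta_rot": [0, 0, 0], "grip": 0.0}])

```text
t: 18.55
eef_pos: [464.8, -213.2, 133.4]
eef_rot: [2.418, -2.005, -0.005]
contact_force: [-0.3, -0.1, -3.2]
opening: 0.134
```

```bash
python3 - <<'E'
from h import *
info((466,-213.8,130),-79.4)
E
```

```text
t 18.55 p [ 464.8 -213.2  133.4] yaw -79.32 toolz [-0.003  0.002 -1.   ] F [-0.3  -0.12 -3.2 ] M [-0.02  0.07  0.06] op 0.134 q [-0.45  0.37  1.93  0.    0.84  0.93]
delta_rot [-0.11 -0.15 -0.08]
delta cm [ 0.12 -0.06 -0.34]
```

>>> drive_tool(increments=[{"xyz": [0.1, -0.1, -0.1], "delta_rot": [-0.1, -0.15, 0], "grip": 0.0}, {"xyz": [0.1, -0.1, -0.2], "delta_rot": [-0.1, -0.15, 0], "grip": 0.0}, {"xyz": [0.1, -0.1, -0.2], "delta_rot": [-0.1, -0.15, 0], "grip": 0.0}])

```text
t: 18.85
eef_pos: [465.5, -214.0, 131.7]
eef_rot: [-2.418, 2.005, -0.0]
contact_force: [0.5, 0.2, -1.9]
opening: 0.134
```

>>> drive_tool(increments=[{"xyz": [0, 0, -0.1], "delta_rot": [0, 0, 0], "grip": 0.0}, {"xyz": [0, 0, -0.1], "delta_rot": [0, 0, 0], "grip": 0.0}])

```text
t: 19.05
eef_pos: [465.5, -214.0, 130.9]
eef_rot: [-2.418, 2.005, -0.001]
contact_force: [0.1, -0.2, -2.3]
opening: 0.132
```

>>> drive_tool(increments=[{"xyz": [0, 0, -0.05], "delta_rot": [0, 0, 0], "grip": 0.0}, {"xyz": [0, 0, -0.05], "delta_rot": [0, 0, 0], "grip": 0.0}])

```text
t: 19.25
eef_pos: [465.6, -214.1, 130.5]
eef_rot: [-2.418, 2.005, -0.001]
contact_force: [1.0, -0.6, -1.5]
opening: 0.135
```

>>> drive_tool(increments=[{"xyz": [0, 0, -0.05], "delta_rot": [0, 0, 0], "grip": 0.0}, {"xyz": [0, 0, -0.05], "delta_rot": [0, 0, 0], "grip": 0.0}])

```text
t: 19.45
eef_pos: [465.6, -214.2, 130.3]
eef_rot: [-2.418, 2.005, -0.002]
contact_force: [-1.0, -0.6, 1.0]
opening: 0.136
```

>>> drive_tool(increments=[{"xyz": [0, 0, -0.05], "delta_rot": [0, 0, 0], "grip": 0.0}, {"xyz": [0, 0, -0.05], "delta_rot": [0, 0, 0], "grip": 0.0}])

```text
t: 19.65
eef_pos: [465.7, -214.2, 130.1]
eef_rot: [-2.418, 2.005, -0.002]
contact_force: [-3.2, 0.0, 4.3]
opening: 0.133
```

>>> drive_tool(increments=[{"xyz": [0.49, 0.09, 0.01], "delta_rot": [0, 0, 0], "grip": 0.0}, {"xyz": [0.98, 0.18, 0.01], "delta_rot": [0, 0, 0], "grip": 0.0}, {"xyz": [1.47, 0.28, 0.01], "delta_rot": [0, 0, 0], "grip": 0.0}, {"xyz": [1.97, 0.37, 0.01], "delta_rot": [0, 0, 0], "grip": 0.0}])

```text
t: 20.05
eef_pos: [485.9, -210.5, 130.3]
eef_rot: [-2.418, 2.005, -0.002]
contact_force: [-2.0, -0.6, 2.4]
opening: 0.132
```

```bash
python3 - <<'E'
from h import *
info((529.9,-201.8,130.2),-79.4)
im=read_camera("wrist"); cv2.imwrite("pics/w9.png",im[:,:,::-1])
E
```

```text
t 20.05 p [ 485.9 -210.5  130.3] yaw -79.31 toolz [ 0.001 -0.001 -1.   ] F [-1.97 -0.62  2.35] M [0.02 0.24 0.03] op 0.132 q [-0.43  0.4   1.9   0.    0.85  0.95]
delta_rot [ 0.03  0.08 -0.09]
delta cm [ 4.4   0.87 -0.01]
```

View pics/w9.png

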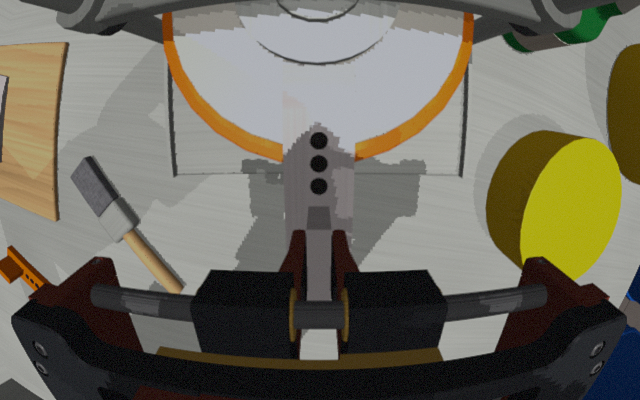

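The blade's nose is level with the pad's front edge at (319,65), and it is centred on the mould (rim columns 165 to 473). I'll push on in small steps and watch the force.

>>> drive_tool(increments=[{"xyz": [0.39, 0.07, 0], "delta_rot": [0, 0, 0], "grip": 0.0}, {"xyz": [0.79, 0.15, 0], "delta_rot": [0, 0, 0], "grip": 0.0}])

```text
t: 20.3
eef_pos: [494.4, -208.9, 130.3]
eef_rot: [-2.419, 2.004, -0.002]
contact_force: [-10.6, -3.1, 10.7]
opening: 0.134
```

>>> drive_tool(increments=[{"xyz": [0.3, 0.06, 0], "delta_rot": [0, 0, 0], "grip": 0.0}, {"xyz": [0.59, 0.11, 0], "delta_rot": [0, 0, 0], "grip": 0.0}])

```text
t: 20.5
eef_pos: [498.0, -207.9, 130.4]
eef_rot: [2.417, -2.002, -0.005]
contact_force: [-15.4, -3.2, 11.9]
opening: 0.136
```

>>> drive_tool(increments=[{"xyz": [0.3, 0.06, 0], "delta_rot": [0, 0, 0], "grip": 0.0}, {"xyz": [0.59, 0.11, 0], "delta_rot": [0, 0, 0], "grip": 0.0}])

```text
t: 20.7
eef_pos: [501.3, -206.9, 130.4]
eef_rot: [2.415, -2.0, -0.011]
contact_force: [-14.4, -2.2, 11.3]
opening: 0.135
```

```bash
python3 - <<'E'
from h import *
info((529.9,-201.8,130.2),-79.4)
E
```

```text
t 20.7 p [ 501.3 -206.9  130.4] yaw -79.26 toolz [-0.009 -0.    -1.   ] F [-14.42  -2.25  11.3 ] M [-0.43  1.58 -0.05] op 0.135 q [-0.41  0.42  1.86 -0.01  0.87  0.98]
delta_rot [ 0.   -0.54 -0.14]
delta cm [ 2.86  0.51 -0.02]
```

>>> drive_tool(increments=[{"xyz": [0.4, 0.08, 0], "delta_rot": [0, -0.5, 0], "grip": 0.0}, {"xyz": [0.7, 0.13, 0], "delta_rot": [0, -0.5, 0], "grip": 0.0}])

```text
t: 20.9
eef_pos: [505.5, -205.8, 130.3]
eef_rot: [2.417, -2.001, -0.008]
contact_force: [-14.9, -3.1, 11.0]
opening: 0.134
```

```bash
python3 - <<'E'
from h import *
info((529.9,-201.8,130.2),-79.4)
E
```

```text
t 20.9 p [ 505.5 -205.8  130.3] yaw -79.25 toolz [-0.006  0.    -1.   ] F [-14.92  -3.11  10.98] M [-0.53  1.87 -0.05] op 0.134 q [-0.41  0.42  1.86 -0.    0.87  0.98]
delta_rot [-0.01 -0.36 -0.15]
delta cm [ 2.44  0.4  -0.01]
```

>>> drive_tool(increments=[{"xyz": [0.4, 0.05, 0.03], "delta_rot": [0, -0.5, -0.1], "grip": 0.0}, {"xyz": [0.7, 0.1, 0.03], "delta_rot": [0, -0.5, -0.1], "grip": 0.0}])

```text
t: 21.1
eef_pos: [509.3, -204.7, 130.3]
eef_rot: [2.417, -2.004, -0.006]
contact_force: [-13.3, -2.1, 9.4]
opening: 0.132
```

>>> drive_tool(increments=[{"xyz": [0.4, 0.07, 0.02], "delta_rot": [0, -0.3, -0.1], "grip": 0.0}, {"xyz": [0.7, 0.13, 0.02], "delta_rot": [0, -0.3, -0.1], "grip": 0.0}])

```text
t: 21.3
eef_pos: [513.7, -203.5, 130.3]
eef_rot: [2.415, -2.006, -0.006]
contact_force: [-11.7, -1.8, 8.2]
opening: 0.135
```

```bash
python3 - <<'E'
from h import *
info((529.9,-201.8,130.2),-79.4)
E
```

```text
t 21.3 p [ 513.7 -203.5  130.3] yaw -79.41 toolz [-0.004  0.001 -1.   ] F [-11.75  -1.84   8.2 ] M [-0.52  1.7  -0.11] op 0.135 q [-0.4   0.43  1.84 -0.    0.87  0.99]
delta_rot [-0.06 -0.23  0.01]
delta cm [ 1.62  0.17 -0.01]
```

>>> drive_tool(increments=[{"xyz": [0.2, 0.03, 0.08], "delta_rot": [0, -0.2, 0], "grip": 0.0}, {"xyz": [0.5, 0.07, 0.08], "delta_rot": [0, -0.2, 0], "grip": 0.0}, {"xyz": [0.8, 0.1, 0.08], "delta_rot": [0, -0.2, 0], "grip": 0.0}])

```text
t: 21.6
eef_pos: [519.5, -202.2, 130.4]
eef_rot: [2.415, -2.005, -0.009]
contact_force: [-8.0, -0.7, 3.6]
opening: 0.133
```

```bash
python3 - <<'E'
from h import *
info((529.9,-201.8,130.2),-79.4)
E
```

```text
t 21.6 p [ 519.5 -202.2  130.4] yaw -79.4 toolz [-0.006  0.002 -1.   ] F [-8.03 -0.65  3.59] M [-0.32  1.15 -0.01] op 0.133 q [-0.39  0.43  1.83 -0.    0.88  0.99]
delta_rot [-0.11 -0.32  0.  ]
delta cm [ 1.04  0.04 -0.02]
```

>>> drive_tool(increments=[{"xyz": [0.4, 0.03, 0.05], "delta_rot": [-0.1, -0.3, 0], "grip": 0.0}, {"xyz": [0.8, 0.06, 0.05], "delta_rot": [-0.1, -0.3, 0], "grip": 0.0}, {"xyz": [1.1, 0.1, 0.05], "delta_rot": [-0.1, -0.3, 0], "grip": 0.0}])

```text
t: 21.9
eef_pos: [528.3, -200.9, 130.3]
eef_rot: [2.415, -2.005, -0.007]
contact_force: [-10.0, -0.8, 5.9]
opening: 0.136
```

```bash
python3 - <<'E'
from h import *
info((529.9,-201.8,130.2),-79.4)
E
```

```text
t 21.9 p [ 528.3 -200.9  130.3] yaw -79.39 toolz [-0.005  0.001 -1.   ] F [-9.99 -0.81  5.89] M [-0.29  1.43 -0.02] op 0.136 q [-0.38  0.44  1.82 -0.    0.89  1.  ]
delta_rot [-0.05 -0.31 -0.01]
delta cm [ 0.16 -0.09 -0.01]
```

>>> drive_tool(increments=[{"xyz": [0, 0, 0.08], "delta_rot": [0, -0.4, 0], "grip": 0.0}, {"xyz": [0.25, 0, 0.08], "delta_rot": [0, -0.4, 0], "grip": 0.0}, {"xyz": [0.5, 0, 0.08], "delta_rot": [0, -0.4, 0], "grip": 0.0}])

```text
t: 22.2
eef_pos: [531.0, -200.5, 130.3]
eef_rot: [2.417, -2.006, -0.006]
contact_force: [-8.8, -0.4, 2.1]
opening: 0.136
```

```bash
python3 - <<'E'
from h import *
info((529.9,-201.8,130.2),-79.4)
m=camera_model("wrist");np.save("m10.npy",m,allow_pickle=True)
im=read_camera("wrist"); cv2.imwrite("pics/w10.png",im[:,:,::-1])
E
```

```text
t 22.2 p [ 531.  -200.5  130.3] yaw -79.37 toolz [-0.003  0.002 -1.   ] F [-8.84 -0.37  2.08] M [-0.25  1.39  0.03] op 0.136 q [-0.38  0.45  1.81  0.    0.89  1.  ]
delta_rot [-0.11 -0.19 -0.03]
delta cm [-0.11 -0.13 -0.01]
```

View pics/w10.png

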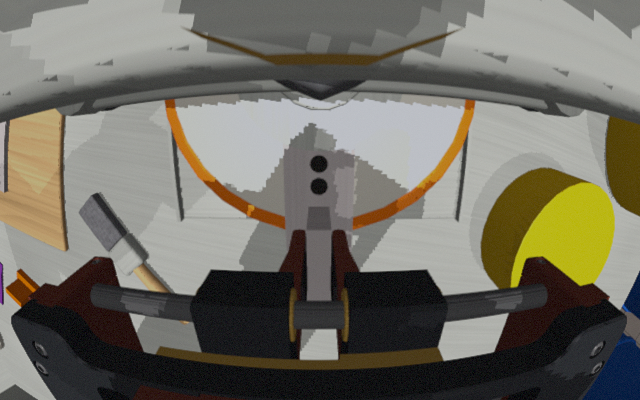

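>>> drive_tool(increments=[{"xyz": [0.0, 0, 0.05], "delta_rot": [0, -0.2, 0], "grip": 0.0}, {"xyz": [0.15, 0.02, 0.05], "delta_rot": [0, -0.2, 0], "grip": 0.0}, {"xyz": [0.3, 0.05, 0.05], "delta_rot": [0, -0.2, 0], "grip": 0.0}])

```text
t: 22.55
eef_pos: [532.7, -199.9, 130.4]
eef_rot: [2.418, -2.006, -0.006]
contact_force: [-8.6, -1.5, 1.5]
opening: 0.132
```

```bash
python3 - <<'E'
from h import *
info((529.9,-201.8,130.2),-79.4)
for n in("side","top"):
    im=read_camera(n)[:,:,::-1]; cv2.imwrite(f"pics/{n}2.png",im)
im=cv2.imread("pics/side2.png"); cv2.imwrite("pics/s2z.png",cv2.resize(im[110:230,250:410],None,fx=5,fy=5,interpolation=cv2.INTER_CUBIC))
E
```

```text
t 22.55 p [ 532.7 -199.9  130.4] yaw -79.36 toolz [-0.003  0.002 -1.   ] F [-8.57 -1.5   1.47] M [-0.6   1.26 -0.06] op 0.132 q [-0.38  0.45  1.81  0.    0.89  1.  ]
delta_rot [-0.13 -0.18 -0.04]
delta cm [-0.28 -0.19 -0.02]
```

View pics/s2z.png

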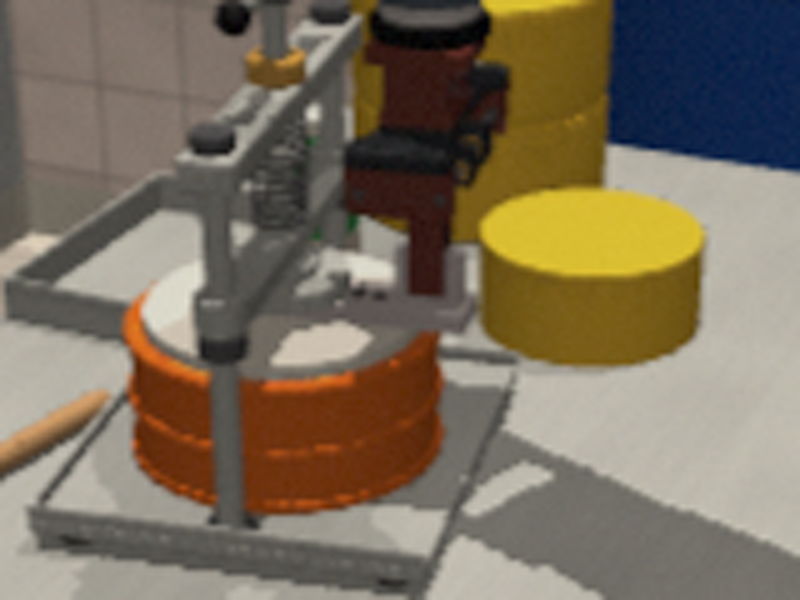

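The 12 mm blade drags firmly, the nose is about 3 mm past the axis, and the side view shows it flat on the follower. Now I open and retreat straight back along the fin.

>>> drive_tool(increments=[{"xyz": [0, 0, 0], "delta_rot": [0, 0, 0], "grip": 0.2}, {"xyz": [0, 0, 0], "delta_rot": [0, 0, 0], "grip": 0.5}, {"xyz": [0, 0, 0], "delta_rot": [0, 0, 0], "grip": 0.5}, {"xyz": [0, 0, 0], "delta_rot": [0, 0, 0], "grip": 0.5}, {"xyz": [0, 0, 0], "delta_rot": [0, 0, 0], "grip": 0.5}])

```text
t: 23.15
eef_pos: [533.2, -199.9, 130.5]
eef_rot: [-2.418, 2.006, 0.005]
contact_force: [0.0, -0.2, 0.8]
opening: 0.494
```

```bash
python3 - <<'E'
from h import *
info((529.9,-201.8,130.2),-79.4)
im=read_camera("wrist"); cv2.imwrite("pics/w11.png",im[:,:,::-1])
E
```

```text
t 23.15 p [ 533.2 -199.9  130.5] yaw -79.35 toolz [-0.002  0.002 -1.   ] F [ 0.04 -0.25  0.78] M [0.   0.01 0.04] op 0.494 q [-0.38  0.45  1.81  0.    0.89  1.  ]
delta_rot [-0.13 -0.13 -0.05]
delta cm [-0.33 -0.19 -0.03]
```

View pics/w11.png

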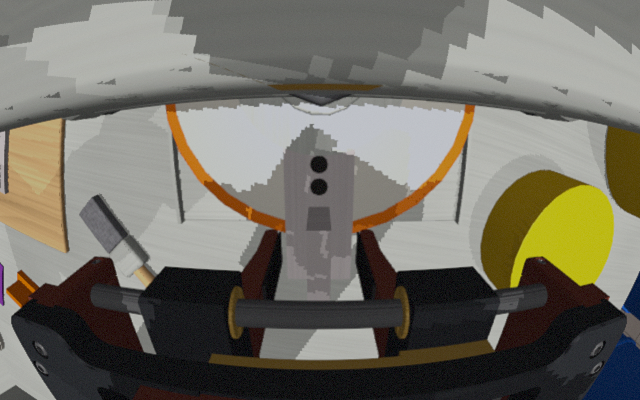

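The fingers are open and clear of the fin, and the blade stayed where it was. Retreating.

>>> drive_tool(increments=[{"xyz": [-1.5, -0.28, 0.02], "delta_rot": [0, 0, 0], "grip": 0.5}, {"xyz": [-4, -0.75, 0.05], "delta_rot": [0, 0, 0], "grip": 0.5}, {"xyz": [-7, -1.3, 0.1], "delta_rot": [0, 0, 0], "grip": 0.5}, {"xyz": [-10, -1.9, 1], "delta_rot": [0, 0, 0], "grip": 0.5}, {"xyz": [-13, -2.4, 4], "delta_rot": [0, 0, 0], "grip": 0.5}])

```text
t: 23.7
eef_pos: [399.2, -222.8, 168.6]
eef_rot: [2.417, -2.005, -0.014]
contact_force: [0.1, 0.1, 0.5]
opening: 0.5
```

>>> drive_tool(increments=[{"xyz": [-1, 0, 4], "delta_rot": [0, 0, 0], "grip": 0.5}, {"xyz": [-1, 0, 7], "delta_rot": [0, 0, 0], "grip": 0.5}, {"xyz": [-1, 0, 8], "delta_rot": [0, 0, 0], "grip": 0.5}, {"xyz": [-1, 0, 8], "delta_rot": [0, 0, 0], "grip": 0.5}])

```text
t: 24.1
eef_pos: [389.5, -223.3, 249.7]
eef_rot: [2.418, -2.006, -0.009]
contact_force: [-1.0, 0.2, 0.3]
opening: 0.499
```

```bash
python3 - <<'E'
from h import *
info()
m=camera_model("wrist");np.save("m12.npy",m,allow_pickle=True)
for n in("wrist","side","top"):
    cv2.imwrite(f"pics/{n}3.png",read_camera(n)[:,:,::-1])
im=cv2.imread("pics/side3.png"); cv2.imwrite("pics/s3z.png",cv2.resize(im[110:350,190:400],None,fx=2.5,fy=2.5,interpolation=cv2.INTER_CUBIC))
E
```

```text
t 24.1 p [ 389.5 -223.3  249.7] yaw -79.36 toolz [-0.005  0.003 -1.   ] F [-0.99  0.18  0.31] M [-0.03  0.01 -0.02] op 0.499 q [-0.55  0.11  1.96  0.    1.08  0.84]
```

View pics/s3z.png

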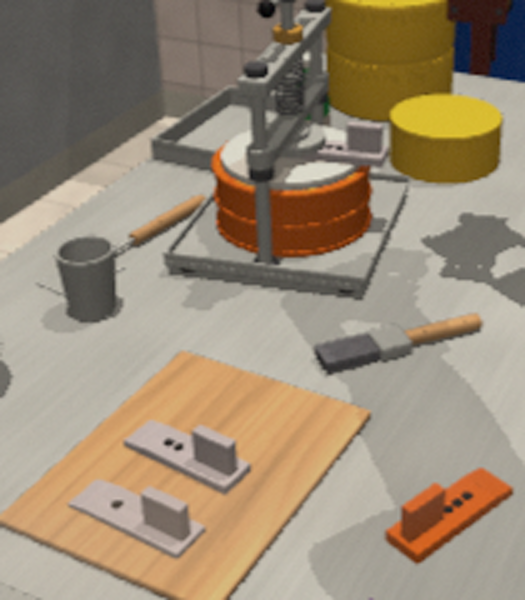

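View pics/wrist3.png

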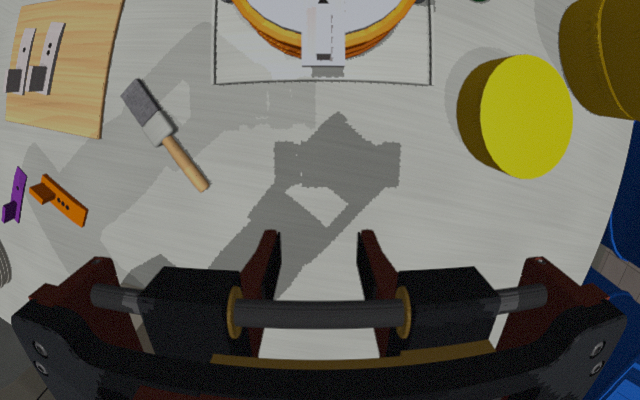

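View pics/top3.png

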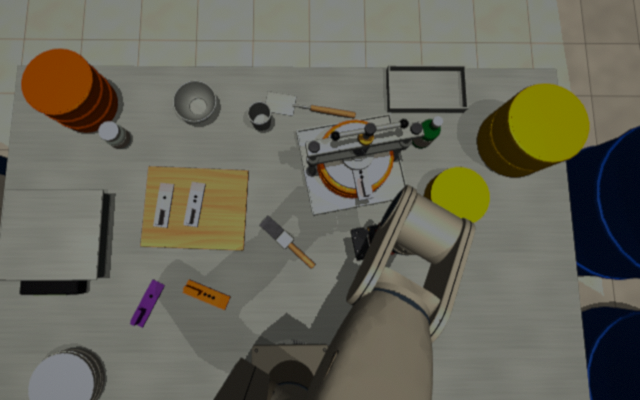

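```bash
python3 - <<'E'
from h import *
im=cv2.imread("pics/top3.png"); cv2.imwrite("pics/t3z.png",cv2.resize(im[110:215,310:415],None,fx=5.5,fy=5.5,interpolation=cv2.INTER_CUBIC))
im=cv2.imread("pics/wrist3.png"); cv2.imwrite("pics/w3z.png",cv2.resize(im[0:90,260:390],None,fx=6,fy=6,interpolation=cv2.INTER_CUBIC))
E
```

```text
(no output)
```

View pics/t3z.png

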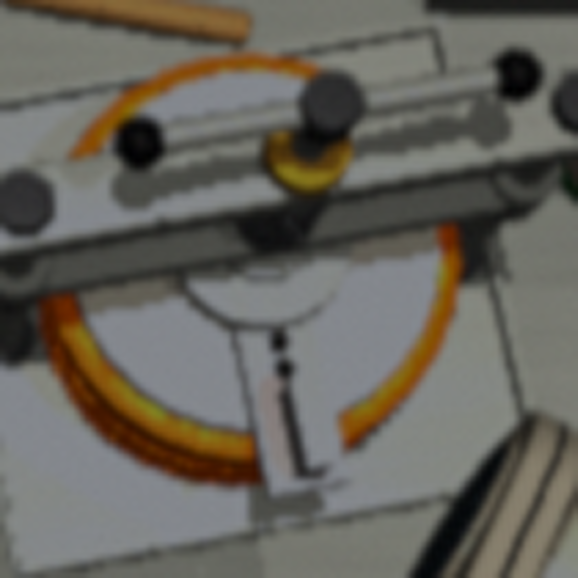

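View pics/w3z.png

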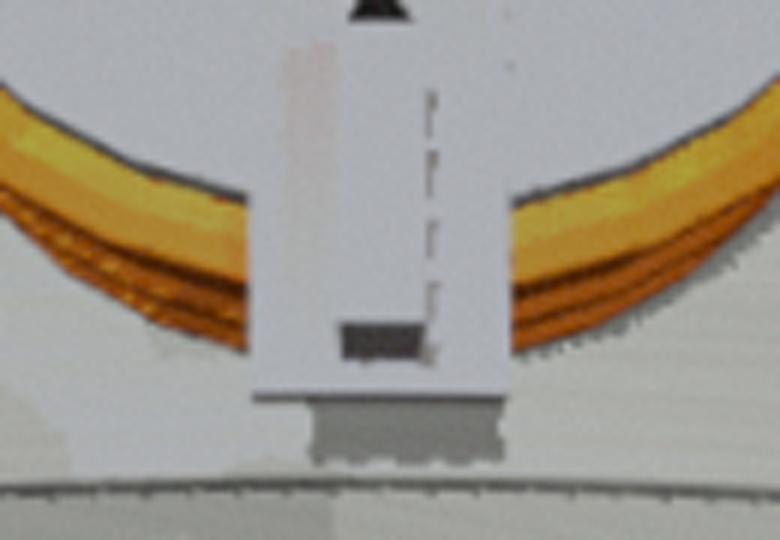

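```bash
python3 - <<'E'
from h import *
m=np.load("m12.npy",allow_pickle=True).item()
a=onz("wrist",(260+251/6,395/6),134,m)[:2];b=onz("wrist",(260+507/6,395/6),134,m)[:2]
A=np.array([630.5,-183.]);g=np.array([np.cos(np.radians(10.6)),np.sin(np.radians(10.6))])
def rep(r,t):
    d=r-A; print(t,r.round(1),"nose x",(d@g+130).round(1),"lat",(d[1]*g[0]-d[0]*g[1]).round(1))
print(np.linalg.norm(a-b)); rep((a+b)/2,"wrist")
a=onz("top",(310+272/5.5,110+494/5.5),134)[:2];b=onz("top",(310+345/5.5,110+481/5.5),134)[:2];print(np.linalg.norm(a-b));rep((a+b)/2,"top")
job_done(); print(get_state()["t"])
E
```

```text
39.31458414263166
wrist [ 505.4 -204.8] nose x 3.0 lat 1.6
36.358033131559935
top [ 505.6 -204.3] nose x 3.3 lat 2.0
the job is handed in; nothing more can be done
the job is handed in; nothing more can be done
```

The 12 mm (3-hole) blade takes up the gap. It is in the press, flat on the follower with its nose under the middle of the ram. The 9 mm and 6 mm blades are lying on the cutting board. I handed the job in at about 24 s of the 72 s allowed.

**How it was found:**
- **9 mm blade:** touching it down on the follower gave a gap of about 10 mm. Slid fully under the pad it was loose, with no drag beyond sensor noise, so I put it back on the board.
- **12 mm blade:** touch-down gave a gap of about 9.8 mm. It went in with a peak of about 15 N while the bevel was driven under the ram, then dragged at about 8 to 10 N.
- **6 mm blade:** I did not try it, because the 9 mm was already too thin.

**Last checks:** the wrist and top views agree that the nose is about 3 mm past the press axis and 1.6 to 2 mm to one side. The blade did not move when I let go, and the arm is clear of everything.

**What disagreed:**
- **Tool offset:** the first grasp closed above the fin, because the real fingertips sit about 34 mm higher than the reported position and `tips_ahead` imply. I measured this by touching the fin top (24 to 27 N on the wrist) and corrected for it from then on.
- **Insertion force:** the 15 N peak and the 8 to 10 N drag are a little above the stated 14 N and 3 to 7 N. I was pressing the blade onto the follower by up to about 13 N during the push, which adds friction. Even with most of that pressure off, the lowest drag I saw was about 8.6 N.

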